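# Find, tighten and flag the loose locking lever

## Task

One of the three locking levers on the rail has been left loose, and it can only be found by feel: nudge the levers clockwise, find the one that turns, turn it on until it seats firm and lean on it for a moment with about 10 N at its grip, and never push any lever harder than 20 N at the grip. Then take the marker pin from its stand and set it fully home in the socket of the lever that was loose, leaving the other things on the bench where they lie.

Things in the scene. Friction and masses are not known exactly. Their poses are not given: they have to be found in the camera images.
- stand_socket (a point): mouth centre of the marker's stand: a fixed dark steel block 44x44x32 mm on the worktop, with one round hole 14 mm wide and 28 mm deep; the marker stands in it
- marker: loose marker pin (60 g), origin at the foot of its pin, z up along it: pin 10 mm in diameter from 0 to 26 mm with a bevelled foot, round collar 22 mm in diameter from 26 to 30 mm, flat aluminium tag from 30 to 66 mm, 10 mm thick along its y and 28 mm wide along its x (grasp the tag across its thickness). In a hole the collar rests on the mouth, so the foot lies 26 mm below it
- lever_1_hub (a point): on the upright turning axis of locking lever 1, at bar height (88 mm above the worktop); hub 28 mm wide, its top and nut end 98 to 104 mm up. Three like levers stand 90 mm apart in a row on steel blocks (84x50 mm, tops 62 mm up) on one rail; which number stands where varies. The loose one turns clockwise (from above) against about 0.12 N m and seats after 0.5 to 1.3 rad; sound ones need 2 N m
- lever_1_grip (a point): on the axis of lever 1's level round grip, 50 mm from the turning axis; x points from grip to hub. The bar reaches 73 mm from the axis and is 12 mm thick, its black grip part (from 30 mm out) 15 mm, with free space below. At the start it points toward the robot, within 0.35 rad of square to the rail, loose or not. Clockwise from above tightens
- collar_1 (a point): white dash on the stud's collar under lever 1, 15.5 mm from the axis, in line with the socket at rest. The stud sits in a rubber bush: it twists with the lever by about 0.17 rad per N m (10 N at the grip: 0.08 rad, 4 mm at the grip) and springs back, so every lever gives a little. Above 1 N m (20 N at the grip) the bush is damaged
- socket_1 (a point): mouth centre of the marker socket of lever 1: round hole 14 mm wide, 28 mm deep, in the top of its block, 35 mm from the lever's axis on the side away from the lever; x points from the axis to the hole, z up
- lever_2_hub (a point): on the upright turning axis of locking lever 2, at bar height (88 mm above the worktop); hub 28 mm wide, its top and nut end 98 to 104 mm up. Three like levers stand 90 mm apart in a row on steel blocks (84x50 mm, tops 62 mm up) on one rail; which number stands where varies. The loose one turns clockwise (from above) against about 0.12 N m and seats after 0.5 to 1.3 rad; sound ones need 2 N m
- lever_2_grip (a point): on the axis of lever 2's level round grip, 50 mm from the turning axis; x points from grip to hub. The bar reaches 73 mm from the axis and is 12 mm thick, its black grip part (from 30 mm out) 15 mm, with free space below. At the start it points toward the robot, within 0.35 rad of square to the rail, loose or not. Clockwise from above tightens
- collar_2 (a point): white dash on the stud's collar under lever 2, 15.5 mm from the axis, in line with the socket at rest. The stud sits in a rubber bush: it twists with the lever by about 0.17 rad per N m (10 N at the grip: 0.08 rad, 4 mm at the grip) and springs back, so every lever gives a little. Above 1 N m (20 N at the grip) the bush is damaged
- socket_2 (a point): mouth centre of the marker socket of lever 2: round hole 14 mm wide, 28 mm deep, in the top of its block, 35 mm from the lever's axis on the side away from the lever; x points from the axis to the hole, z up
- lever_3_hub (a point): on the upright turning axis of locking lever 3, at bar height (88 mm above the worktop); hub 28 mm wide, its top and nut end 98 to 104 mm up. Three like levers stand 90 mm apart in a row on steel blocks (84x50 mm, tops 62 mm up) on one rail; which number stands where varies. The loose one turns clockwise (from above) against about 0.12 N m and seats after 0.5 to 1.3 rad; sound ones need 2 N m
- lever_3_grip (a point): on the axis of lever 3's level round grip, 50 mm from the turning axis; x points from grip to hub. The bar reaches 73 mm from the axis and is 12 mm thick, its black grip part (from 30 mm out) 15 mm, with free space below. At the start it points toward the robot, within 0.35 rad of square to the rail, loose or not. Clockwise from above tightens
- collar_3 (a point): white dash on the stud's collar under lever 3, 15.5 mm from the axis, in line with the socket at rest. The stud sits in a rubber bush: it twists with the lever by about 0.17 rad per N m (10 N at the grip: 0.08 rad, 4 mm at the grip) and springs back, so every lever gives a little. Above 1 N m (20 N at the grip) the bush is damaged
- socket_3 (a point): mouth centre of the marker socket of lever 3: round hole 14 mm wide, 28 mm deep, in the top of its block, 35 mm from the lever's axis on the side away from the lever; x points from the axis to the hole, z up
- mig_pliers: loose red-handled pliers, 177 mm, origin under the middle; bystander
- caliper: loose caliper, 190 mm, origin under the middle; bystander
- flat_bar_0: loose dark flat bar 30x100x6 mm, origin under the middle; bystander
- gusset_0: loose dark triangular plate 65x65x6 mm, origin under the middle; bystander
- tip_box: loose small box 44x64x26 mm, origin under the middle; bystander

How it is judged:
On the way, in this order (a step that is already met when the one before it is completed fails the run):
1. the loose lever has been turned clockwise on to its seat and held there under a firm torque (at least 0.35 N m, 7 N at the grip) (((distance of lever_1_grip from where it was at the start of the episode above 0.022 m and y of collar_1 in the frame of socket_1 below -0.0009 m) or (distance of lever_2_grip from where it was at the start of the episode above 0.022 m and y of collar_2 in the frame of socket_2 below -0.0009 m) or (distance of lever_3_grip from where it was at the start of the episode above 0.022 m and y of collar_3 in the frame of socket_3 below -0.0009 m))), for 0.15 s.
2. then the marker is taken out of its stand (distance between marker and stand_socket above 0.04 m), for 0.1 s.
At the end, for the whole second after the job is handed in: the lever that was loose stays turned clockwise (its grip over 22 mm from where it began), and the marker rests in the socket of that same lever: foot within 6 mm of the socket's centre and at least 21 mm below its mouth, within 0.15 rad of upright, at rest (((distance of lever_1_grip from where it was at the start of the episode above 0.022 m and horizontal distance between marker and socket_1 below 0.006 m and z of marker in the frame of socket_1 below -0.021 m and angle between marker's own z axis and vertical below 0.15 rad) or (distance of lever_2_grip from where it was at the start of the episode above 0.022 m and horizontal distance between marker and socket_2 below 0.006 m and z of marker in the frame of socket_2 below -0.021 m and angle between marker's own z axis and vertical below 0.15 rad) or (distance of lever_3_grip from where it was at the start of the episode above 0.022 m and horizontal distance between marker and socket_3 below 0.006 m and z of marker in the frame of socket_3 below -0.021 m and angle between marker's own z axis and vertical below 0.15 rad)) and linear speed of marker below 0.02 m/s); the robot touches nothing.
It fails at once if a lever is forced: its stud is twisted by more than 0.17 rad (1 N m, 20 N at the grip) (angle between the x axis of collar_1 and the x axis of socket_1, either way round above 0.17 rad or angle between the x axis of collar_2 and the x axis of socket_2, either way round above 0.17 rad or angle between the x axis of collar_3 and the x axis of socket_3, either way round above 0.17 rad).
It fails at once if a bystander is moved by more than 30 mm (distance of any of mig_pliers, caliper, flat_bar_0, gusset_0, tip_box from where it was at the start of the episode above 0.03 m).
It also fails if it takes over 72 s, if anything falls off the work surface, if the arm or the gripper's body presses on something with over 40 N, if the wrist force passes 120 N, or if a joint passes its speed limit or range.

## Robot

A 7-joint arm with a two-finger parallel gripper is mounted at the origin on a cart in front of the work surface, level with it; the furniture and walls round the work are solid. World frame = base frame: x ahead of the robot, y to its left, z up, the work surface at z = 0. Lengths are in m, angles in rad, forces in N, time in s.
With the tool pointing down it reaches from about 0.425 to 0.925 m from the base axis. Payload 6.8 kg.
Tool frame: the origin (TCP) lies at the very end of the fingers, on their centre line; the grasp point (between the pads) lies 19 mm behind it; z points along the fingers, y is the direction in which the jaws open and shut (so a half turn about z gives the same grasp; the last joint's range is limited). The gripper opens to 88 mm and grips with 3 to 60 N. Pads are 20 mm wide; open, the fingers measure 115 mm over their backs; the gripper's body (75 mm by 178 mm) begins 61 mm behind the grasp point.
Start: joints at [-1.363, 0.477, 0.022, 1.555, -0.011, 1.109, -0.083], TCP at [0.21, 0.642, 0.184] pointing down, gripper open.
Joint ranges: [-2.96, 2.96], [-0.34, 2.1], [-1.41, 1.46], [0.24, 2.44], [-1.37, 4.51], [0.17, 1.92], [-2.96, 2.96]. Speed limits (rad/s): [2.39, 2.39, 3.14, 3.14, 3.14, 3.14, 3.14].

## Interface

Orientations are given as a rotation vector (axis times angle).
In Python, from workcell import sense, eyes, order, search_frame, masks_of gives the robot as it stands.
- The arm moves only by the tool apply_moves, never from a script. Its argument "plan" is a list of rows, each an object of numbers: "claw": the closure, from 0 (fully open) to 1 (shut); "tx", "ty", "tz": the shift along the world's x, y, z normalised to -1 to 1, where 1 is 20 mm; "spin": the turn about the world's z normalised to -1 to 1, where 1 is 0.12 rad. In form: [{"claw": .., "tx": .., "ty": .., "tz": .., "spin": ..}, ...]. A call has exactly 10 rows; each row shifts and turns the pose as measured when the row begins; what a row does not reach is not made up. A row lasts 1/12 s, in which the tool goes at most 41.7 mm and 7.16 degrees, less where a joint would pass 70% of its speed; a pose out of reach is approached as far as the arm can. A call with a number of a shift or a turn outside -1 to 1 is refused whole. A call with a gripper value outside its range is refused whole. The fingers move at their own pace and stop on an object; the grip force is fixed at half the most. Time passes only in rows, so rows that do not move let the fingers close, or fill a call up. It gives the time, the measured TCP pose, the force and the opening at its end, in the units of the state.
- sense(): the state, without advancing time (a new reading comes with each control period).
- eyes.read_camera(name): name is "side" or "top"; returns the picture (384x512x3 uint8, blue, green, red); there is no depth.
- eyes.camera_model(name): a dict with "intrinsics" (3x3 intrinsics, pixels), "R" (3x3) and "t" (3): a world point X has camera coordinates R X + t. Camera axes: x right, y down, z forward; pixel columns grow to the right and rows downward; lengths in m; the calibration is good to about 2 mm. A picture is of the moment at which its call begins. camera_model takes no time and is no camera call.
- order.finish_job(): hands the job in, once; it reports no verdict.
Trained networks look in the newest picture that a camera, given by its name, has taken for a name from the list of things; names that differ only in an ending like _2 or _b are one class to them, and where a whole thing is asked for, a point or a joint stands for the part that bears it (a point fixed in the world has none). Each returns a list of dicts, best first, with "confidence" (0 to 1); they miss things now and then, are a little off and sometimes report something else, mostly with a low value. They report only what shows in the picture. A call takes as long as a camera call.
- search_frame(camera, name): "xy" ([column, row] in pixels, amid what is visible of it).
- masks_of(camera, name): "mask" (384x512 bool, what is visible of it) and "xy" ([column, row] in pixels, amid what is visible of it).
The state is a dict: "time": time; "qpos": joint angles; "joint_velocities": joint speeds; "joint_efforts": joint torques, N m; "tool_pos": TCP position; "ee_rot": TCP orientation; "force": force on the tool from outside, world axes, zero at the start; "ft_torque": the same for the moment, N m; "finger_gap": opening from 0.0 (shut) to 1.0 (fully open).
Only numpy, scipy, OpenCV 4.12 (cv2) and the standard library are available. Lean on these libraries where they do the work, as an engineer would, in place of code of your own. Each camera call takes 0.05 s, during which the arm holds its last target.

## Working session

There is one attempt and no reset: what is moved stays moved. The work goes in short steps, Python scripts to look and compute and a tool call to move; the robot and the scene stay as the last step left them, time stands still between calls to the robot, and variables do not carry over. Pictures are saved under pics/ and viewed, and the job is handed in when it is done.

Besides the shell and the picture viewer there is one more tool, called after "Call:" as a command line: name --argument value ..., lists and objects as JSON in quotes. apply_moves: Moves the arm, as the interface text tells. Scaled input: -1 to 1 covers 20 mm each way for a shift and 0.12 rad each way for a turn. Its arguments: {"type":"object","properties":{"plan":{"type":"array"}},"required":["plan"]}

```bash
mkdir -p pics; python3 - <<'E'
from workcell import sense, eyes
import cv2
s=sense();print({k:(v if not hasattr(v,'round') else v) for k,v in s.items()})
for n in("side","top"):
    im=eyes.read_camera(n);cv2.imwrite(f"pics/{n}0.png",im);m=eyes.camera_model(n);print(n,m)
E
```

```text
{'time': 0.0, 'qpos': array([-1.36308067,  0.4777721 ,  0.02231116,  1.55644334, -0.01146281,
        1.10935689, -0.08309888]), 'joint_velocities': array([ 2.03358102e-04, -1.15195844e-04, -3.57454445e-04,  3.48157781e-04,
        7.96624212e-04,  5.17125968e-05,  2.21933654e-04]), 'joint_efforts': array([-5.57028434e-04, -5.82850742e+01,  1.53425585e+00, -2.72621047e+01,
       -5.43556293e-02,  1.67185755e-02,  1.44185037e-04]), 'tool_pos': array([0.20945007, 0.64095324, 0.18310349]), 'ee_rot': array([-4.93901139e-01, -3.10238797e+00,  2.90091085e-03]), 'force': array([ 0.03437277, -0.28289583,  0.02303827]), 'ft_torque': array([-0.03750566, -0.03563999, -0.05003988]), 'finger_gap': 0.9982053948174967}
side {'intrinsics': array([[377.758884  ,   0.        , 256.16051607],
       [  0.        , 377.758884  , 190.95324241],
       [  0.        ,   0.        ,   1.        ]]), 'R': array([[ 0.9988934 , -0.04219675, -0.02077029],
       [-0.04168022, -0.58964362, -0.80658735],
       [ 0.0217883 ,  0.80656049, -0.59074989]]), 't': array([-0.55814936, -0.02075441,  1.04297008])}
top {'intrinsics': array([[424.7425847 ,   0.        , 261.71261975],
       [  0.        , 424.7425847 , 185.69582311],
       [  0.        ,   0.        ,   1.        ]]), 'R': array([[ 0.01716392, -0.99983119,  0.00655681],
       [-0.97333423, -0.01820864, -0.22866772],
       [ 0.22874851, -0.00245713, -0.97348245]]), 't': array([-0.21824345,  0.57587438,  0.93613578])}
```

View pics/side0.png

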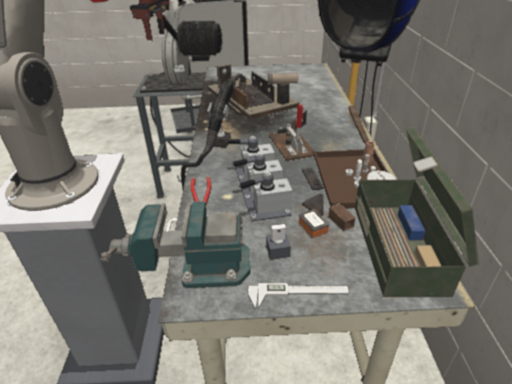

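View pics/top0.png

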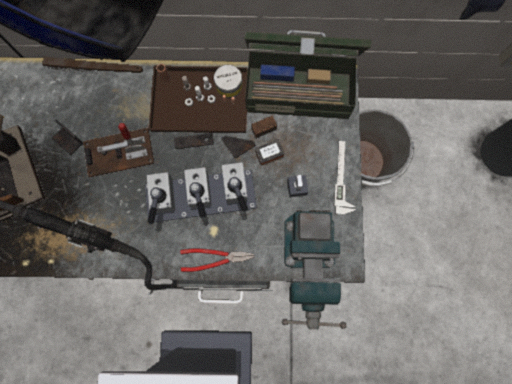

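```bash
cat > h.py <<'E'
import numpy as np, cv2
from workcell import sense, eyes, order, search_frame, masks_of
def ray(cam,uv):
    m=eyes.camera_model(cam);d=m['R'].T@np.linalg.inv(m['intrinsics'])@np.array([uv[0],uv[1],1.]);return -m['R'].T@m['t'],d
def atz(cam,uv,z):
    o,d=ray(cam,uv);return o+d*(z-o[2])/d[2]
def proj(cam,X):
    m=eyes.camera_model(cam);c=m['R']@np.array(X)+m['t'];p=m['intrinsics']@c;return p[:2]/p[2]
def rz(): 
    from scipy.spatial.transform import Rotation as R
    s=sense();M=R.from_rotvec(s['ee_rot']).as_matrix();return M
E
python3 - <<'E'
from h import *
np.set_printoptions(precision=4,suppress=True)
H=dict(lever_1_hub=.088,lever_1_grip=.088,collar_1=.066,socket_1=.062,stand_socket=.032,marker=.04)
for c in("side","top"):
    eyes.read_camera(c)
    for n,z in H.items():
        for r in search_frame(c,n)[:5]: print(c,n,np.round(r['xy'],1),round(r['confidence'],2),atz(c,r['xy'],z))
print(rz())
E
```

```text
side lever_1_hub [261.6 181.5] 0.61 [ 0.5665 -0.1585  0.088 ]
side lever_1_hub [313.8 203.3] 0.48 [ 0.6732 -0.2478  0.088 ]
side lever_1_hub [283.  231.6] 0.28 [ 0.5989 -0.3322  0.088 ]
side lever_1_grip [260.4 181.4] 0.78 [ 0.5638 -0.1579  0.088 ]
side lever_1_grip [248.9 140.3] 0.68 [0.5424 0.0418 0.088 ]
side collar_1 [251.7 163.9] 0.83 [ 0.5467 -0.0452  0.066 ]
side collar_1 [266.1 182. ] 0.73 [ 0.5787 -0.1297  0.066 ]
side collar_1 [279.3 233.6] 0.69 [ 0.5937 -0.3137  0.066 ]
side socket_1 [252.2 151.2] 0.83 [0.5503 0.0267 0.062 ]
side socket_1 [271.8 195.3] 0.78 [ 0.5888 -0.1787  0.062 ]
side socket_1 [259.5 165. ] 0.78 [ 0.5668 -0.0457  0.062 ]
side stand_socket [275.7 250.4] 0.98 [ 0.5857 -0.3267  0.032 ]
side marker [279.9 233.5] 0.65 [ 0.598  -0.2854  0.04  ]
top lever_1_hub [237.5 192.7] 0.7 [ 0.5573 -0.1524  0.088 ]
top lever_1_hub [198.4 192.3] 0.57 [ 0.5565 -0.0624  0.088 ]
top lever_1_grip [239.9 190.4] 0.54 [ 0.5628 -0.1577  0.088 ]
top collar_1 [197.1 192.7] 0.79 [ 0.5602 -0.0561  0.066 ]
top collar_1 [154.6 201.6] 0.69 [0.5371 0.0422 0.066 ]
top collar_1 [237.6 188.3] 0.67 [ 0.5727 -0.1511  0.066 ]
top collar_1 [152.8 198.3] 0.56 [0.5449 0.0471 0.066 ]
top socket_1 [238.3 184. ] 0.86 [ 0.5841 -0.1522  0.062 ]
top socket_1 [199.6 190.4] 0.66 [ 0.5668 -0.0611  0.062 ]
top socket_1 [237.9 189.3] 0.5 [ 0.5711 -0.1516  0.062 ]
top stand_socket [296.5 184.7] 0.81 [ 0.5921 -0.2932  0.032 ]
top marker [301.6 179.7] 0.57 [ 0.603 -0.305  0.04 ]
top marker [153.3 201.3] 0.17 [0.5427 0.052  0.04  ]
[[-0.9506  0.3106 -0.    ]
 [ 0.3106  0.9506  0.0001]
 [ 0.      0.0001 -1.    ]]
```

```bash
python3 - <<'E'
import cv2
t=cv2.imread("pics/top0.png")[140:240,135:335];cv2.imwrite("pics/t0z.png",cv2.resize(t,None,fx=4,fy=4,interpolation=cv2.INTER_CUBIC))
t=cv2.imread("pics/side0.png")[125:275,200:360];cv2.imwrite("pics/s0z.png",cv2.resize(t,None,fx=4,fy=4,interpolation=cv2.INTER_CUBIC))
E
```

```text
(no output)
```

View pics/t0z.png

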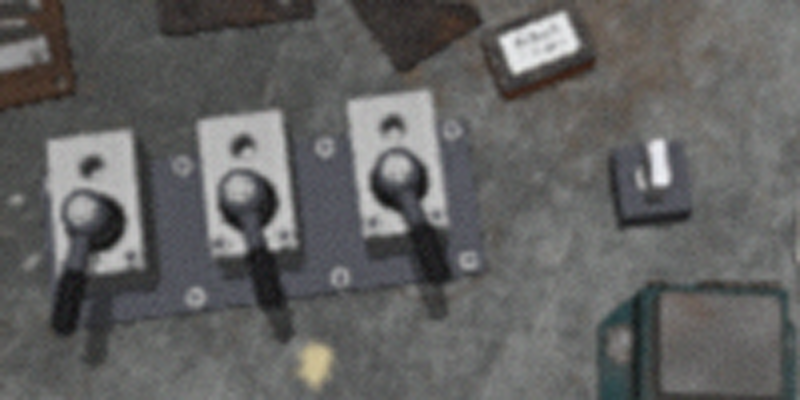

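View pics/s0z.png

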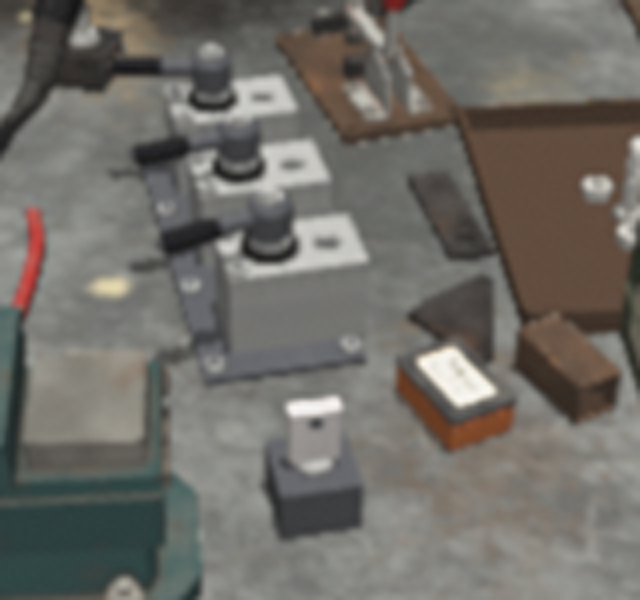

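```bash
cat >> h.py <<'E'
def tri(a,b):
    o1,d1=ray('side',a);o2,d2=ray('top',b)
    A=np.stack([d1,-d2],1);s=np.linalg.lstsq(A,o2-o1,rcond=None)[0]
    p,q=o1+s[0]*d1,o2+s[1]*d2;return (p+q)/2,np.linalg.norm(p-q)
np.set_printoptions(precision=4,suppress=True)
E
python3 - <<'E'
from h import *
T=lambda x,y:(135+x/4,140+y/4)
S=lambda x,y:(200+x/4,125+y/4)
for n,a,b in[('A',(92,166),(265,97)),('B',(244,147),(293,163)),('C',(392,125),(327,242))]:
    print('sock',n,atz('top',T(*a),.062),atz('side',S(*b),.062),tri(S(*b),T(*a)))
for n,a,b in[('A',(92,213),(212,48)),('B',(246,195),(240,124)),('C',(399,172),(270,195))]:
    print('hubtop',n,atz('top',T(*a),.104),atz('side',S(*b),.104),tri(S(*b),T(*a)))
for n,a in[('A',(65,326)),('B',(278,306)),('C',(440,278))]: print('tip',n,atz('top',T(*a),.088))
for n,a in[('A',(76,272)),('B',(260,252)),('C',(420,228))]: print('grip start',n,atz('top',T(*a),.088))
print('standtop corners',[atz('top',T(*p),.032) for p in[(612,150),(687,140),(692,212),(620,222)]])
print('tag top',[atz('top',T(*p),.072) for p in[(650,142),(665,142),(670,183),(653,183)]])
print('tag top side',[atz('side',S(*p),.072) for p in[(287,403),(342,400)]])
print('vise',tri((210,215),(315,212)),tri((195,190),(312,240)))
print('lamp',tri((365,45),(70,40)));print('torch',tri((228,75),(20,210)),tri((190,165),(140,255)),tri((230,70),(5,205)))
E
```

```text
sock A [0.5866 0.0388 0.062 ] [0.5895 0.0343 0.062 ] (array([0.5887, 0.0399, 0.0584]), np.float64(0.0023892287500293908))
sock B [ 0.6    -0.0508  0.062 ] [ 0.6021 -0.052   0.062 ] (array([ 0.6013, -0.0505,  0.0607]), np.float64(0.0019949045905783133))
sock C [ 0.6152 -0.1386  0.062 ] [ 0.6155 -0.1413  0.062 ] (array([ 0.6158, -0.1384,  0.0599]), np.float64(5.9027606502772717e-05))
hubtop A [0.5492 0.0264 0.104 ] [0.5537 0.0299 0.104 ] (array([0.5513, 0.0265, 0.1052]), np.float64(0.0047089319546353885))
hubtop B [ 0.5612 -0.06    0.104 ] [ 0.5675 -0.0705  0.104 ] (array([ 0.5656, -0.0584,  0.096 ]), np.float64(0.005013290124925565))
hubtop C [ 0.5763 -0.1463  0.104 ] [ 0.5808 -0.1511  0.104 ] (array([ 0.5792, -0.1458,  0.0999]), np.float64(0.003877913803384777))
tip A [0.4869 0.0408 0.088 ]
tip B [ 0.5005 -0.0791  0.088 ]
tip C [ 0.5183 -0.1707  0.088 ]
grip start A [0.518  0.0369 0.088 ]
grip start B [ 0.5315 -0.0673  0.088 ]
grip start C [ 0.5473 -0.1584  0.088 ]
standtop corners [array([ 0.6099, -0.2723,  0.032 ]), array([ 0.6172, -0.3185,  0.032 ]), array([ 0.5718, -0.3212,  0.032 ]), array([ 0.5648, -0.2773,  0.032 ])]
tag top [array([ 0.605 , -0.2921,  0.072 ]), array([ 0.6052, -0.301 ,  0.072 ]), array([ 0.5803, -0.3038,  0.072 ]), array([ 0.5801, -0.2938,  0.072 ])]
tag top side [array([ 0.5798, -0.2957,  0.072 ]), array([ 0.6081, -0.2952,  0.072 ])]
vise (array([ 0.4837, -0.3284,  0.1422]), np.float64(0.045606654759532135)) (array([ 0.4393, -0.3119,  0.1824]), np.float64(0.004667835645891502))
lamp (array([0.8494, 0.1831, 0.2819]), np.float64(0.04846225350644193))
torch (array([0.4892, 0.2829, 0.1884]), np.float64(0.0040752286432937344)) (array([0.3921, 0.0766, 0.0018]), np.float64(0.05159460014590744)) (array([0.4966, 0.3106, 0.1948]), np.float64(0.0065263453518531606))
```

Call:
apply_moves --plan '[{"claw": 1,"tx": 0.6,"ty": -0.6,"tz": 1,"spin": 0},{"claw": 1,"tx": 0.6,"ty": -0.6,"tz": 1,"spin": 0},{"claw": 1,"tx": 0.6,"ty": -0.8,"tz": 1,"spin": 0},{"claw": 1,"tx": 0.6,"ty": -1,"tz": 1,"spin": 0},{"claw": 1,"tx": 0.6,"ty": -1,"tz": 1,"spin": 0},{"claw": 1,"tx": 0.6,"ty": -1,"tz": 1,"spin": 0},{"claw": 1,"tx": 0.6,"ty": -1,"tz": 1,"spin": 0},{"claw": 1,"tx": 0.6,"ty": -1,"tz": 0.5,"spin": 0},{"claw": 1,"tx": 0.6,"ty": -1,"tz": 0,"spin": 0},{"claw": 1,"tx": 0.6,"ty": -1,"tz": 0,"spin": 0}]'

```text
time: 1.63
tool_pos: [0.3274, 0.4564, 0.3392]
ee_rot: [-0.477, -3.103, 0.001]
force: [0.4, 0.7, 0.7]
finger_gap: 0.283
```

Call:
apply_moves --plan '[{"claw": 1,"tx": 0.4,"ty": -1,"tz": 0,"spin": 0},{"claw": 1,"tx": 0.4,"ty": -1,"tz": 0,"spin": 0},{"claw": 1,"tx": 0.4,"ty": -1,"tz": 0,"spin": 0},{"claw": 1,"tx": 0.4,"ty": -1,"tz": 0,"spin": 0},{"claw": 1,"tx": 0.4,"ty": -1,"tz": 0,"spin": 0},{"claw": 1,"tx": 0.4,"ty": -1,"tz": 0,"spin": 0},{"claw": 1,"tx": 0.4,"ty": -1,"tz": 0,"spin": 0},{"claw": 1,"tx": 0.4,"ty": -1,"tz": 0,"spin": 0},{"claw": 1,"tx": 0.4,"ty": -1,"tz": 0,"spin": 0},{"claw": 1,"tx": 0.4,"ty": -1,"tz": 0,"spin": 0}]'

```text
time: 2.47
tool_pos: [0.412, 0.245, 0.3422]
ee_rot: [0.48, 3.104, 0.009]
force: [1.4, 0.1, 0.5]
finger_gap: 0.008
```

Call:
apply_moves --plan '[{"claw": 1,"tx": 0.4,"ty": -1,"tz": 0,"spin": 0.2},{"claw": 1,"tx": 0.4,"ty": -1,"tz": 0,"spin": 0.2},{"claw": 1,"tx": 0.4,"ty": -1,"tz": 0,"spin": 0.2},{"claw": 1,"tx": 0.4,"ty": -1,"tz": 0,"spin": 0.2},{"claw": 1,"tx": 0.4,"ty": -1,"tz": 0,"spin": 0.2},{"claw": 1,"tx": 0.4,"ty": -1,"tz": 0,"spin": 0.2},{"claw": 1,"tx": 0.4,"ty": -1,"tz": -0.5,"spin": 0.2},{"claw": 1,"tx": 0.4,"ty": -1,"tz": -1,"spin": 0.2},{"claw": 1,"tx": 0.4,"ty": -1,"tz": -1,"spin": 0},{"claw": 1,"tx": 0.4,"ty": -1,"tz": -1,"spin": 0}]'

```text
time: 3.3
tool_pos: [0.4978, 0.0345, 0.2771]
ee_rot: [0.165, 3.124, 0.024]
force: [0.6, -0.1, 0.3]
finger_gap: 0.003
```

Call:
apply_moves --plan '[{"claw": 1,"tx": 0.1,"ty": -0.4,"tz": -0.9,"spin": 0},{"claw": 1,"tx": 0.1,"ty": -0.3,"tz": -0.9,"spin": 0},{"claw": 1,"tx": 0,"ty": -0.2,"tz": -0.9,"spin": 0},{"claw": 1,"tx": 0,"ty": 0,"tz": -0.9,"spin": 0},{"claw": 1,"tx": 0,"ty": 0,"tz": -0.9,"spin": 0},{"claw": 1,"tx": 0,"ty": 0,"tz": -0.9,"spin": 0},{"claw": 1,"tx": 0,"ty": 0,"tz": -0.5,"spin": 0},{"claw": 1,"tx": 0,"ty": 0,"tz": 0,"spin": 0},{"claw": 1,"tx": 0,"ty": 0,"tz": 0,"spin": 0},{"claw": 1,"tx": 0,"ty": 0,"tz": 0,"spin": 0}]'

```text
time: 4.13
tool_pos: [0.5016, 0.0078, 0.153]
ee_rot: [0.182, 3.122, 0.021]
force: [0.1, -1.2, 0.1]
finger_gap: 0.006
```

```bash
python3 - <<'E'
from h import *
s=sense();print(s['tool_pos'],s['force'],s['ee_rot'])
t=eyes.read_camera('top')[140:240,135:335];a=cv2.resize(t,None,fx=3,fy=3,interpolation=cv2.INTER_CUBIC)
t=eyes.read_camera('side')[105:255,160:360];b=cv2.resize(t,None,fx=3,fy=3,interpolation=cv2.INTER_CUBIC)
cv2.imwrite("pics/1t.png",a);cv2.imwrite("pics/1s.png",b)
E
```

```text
[0.5016 0.0078 0.153 ] [ 0.1209 -1.174   0.0723] [0.1818 3.1223 0.0214]
```

View pics/1t.png

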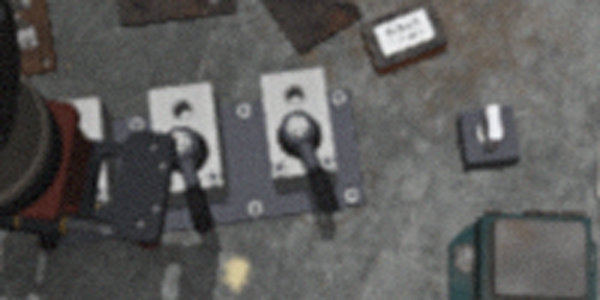

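View pics/1s.png

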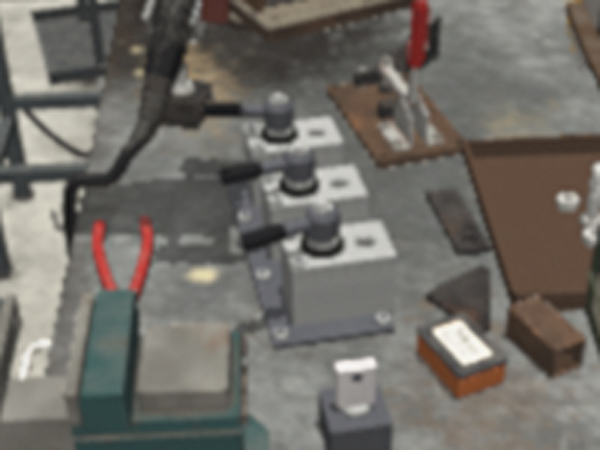

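```bash
python3 - <<'E'
from h import *
a=eyes.read_camera('top');b=eyes.read_camera('side')
cv2.imwrite("pics/2.png",np.vstack([a,b])[:, :])
cv2.imwrite("pics/2.png",cv2.resize(np.hstack([a,b]),(800,300)))
print(proj('side',sense()['tool_pos']),proj('top',sense()['tool_pos']),sense()['tool_pos'],sense()['qpos'])
E
```

```text
[232.6664 124.7648] [159.738  210.2676] [0.5019 0.0079 0.1532] [-0.5705  0.2319  0.5126  2.035  -0.1608  0.8933  1.4846]
```

View pics/2.png

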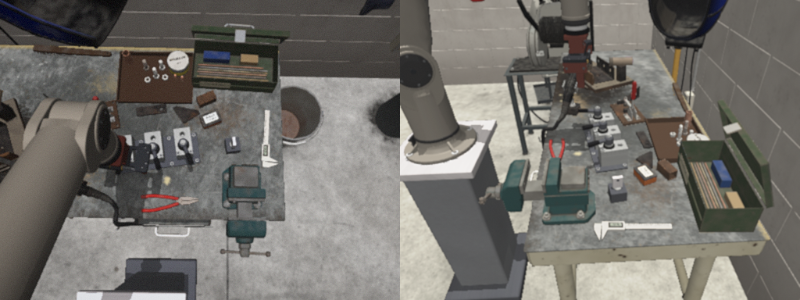

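Call:
apply_moves --plan '[{"claw": 1,"tx": 0,"ty": -0.2,"tz": -0.6,"spin": 0},{"claw": 1,"tx": 0,"ty": 0,"tz": -0.6,"spin": 0},{"claw": 1,"tx": 0,"ty": 0,"tz": -0.6,"spin": 0},{"claw": 1,"tx": 0,"ty": 0,"tz": -0.6,"spin": 0},{"claw": 1,"tx": 0,"ty": 0,"tz": -0.6,"spin": 0},{"claw": 1,"tx": 0,"ty": 0,"tz": -0.6,"spin": 0},{"claw": 1,"tx": 0,"ty": 0,"tz": -0.2,"spin": 0},{"claw": 1,"tx": 0,"ty": 0,"tz": 0,"spin": 0},{"claw": 1,"tx": 0,"ty": 0,"tz": 0,"spin": 0},{"claw": 1,"tx": 0,"ty": 0,"tz": 0,"spin": 0}]'

```text
time: 5.17
tool_pos: [0.5077, 0.0053, 0.0808]
ee_rot: [0.178, 3.109, 0.03]
force: [0.6, 0.4, 0.4]
finger_gap: 0.008
```

Call:
apply_moves --plan '[{"claw": 1,"tx": -0.1,"ty": 0.08,"tz": -0.1,"spin": 0},{"claw": 1,"tx": -0.1,"ty": 0.08,"tz": -0.1,"spin": 0},{"claw": 1,"tx": 0,"ty": 0.08,"tz": -0.1,"spin": 0},{"claw": 1,"tx": 0,"ty": 0.08,"tz": 0,"spin": 0},{"claw": 1,"tx": 0,"ty": 0.08,"tz": 0,"spin": 0},{"claw": 1,"tx": 0,"ty": 0.08,"tz": 0,"spin": 0},{"claw": 1,"tx": 0,"ty": 0.08,"tz": 0,"spin": 0},{"claw": 1,"tx": 0,"ty": 0.08,"tz": 0,"spin": 0},{"claw": 1,"tx": 0,"ty": 0,"tz": 0,"spin": 0},{"claw": 1,"tx": 0,"ty": 0,"tz": 0,"spin": 0}]'

```text
time: 6.0
tool_pos: [0.5051, 0.0204, 0.0767]
ee_rot: [0.176, 3.105, 0.032]
force: [-1.2, -0.3, -0.4]
finger_gap: 0.007
```

Call:
apply_moves --plan '[{"claw": 1,"tx": 0,"ty": 0.08,"tz": 0,"spin": 0},{"claw": 1,"tx": 0,"ty": 0.08,"tz": 0,"spin": 0},{"claw": 1,"tx": 0,"ty": 0.08,"tz": 0,"spin": 0},{"claw": 1,"tx": 0,"ty": 0.05,"tz": 0,"spin": 0},{"claw": 1,"tx": 0,"ty": 0,"tz": 0,"spin": 0},{"claw": 1,"tx": 0,"ty": 0,"tz": 0,"spin": 0},{"claw": 1,"tx": 0,"ty": 0,"tz": 0,"spin": 0},{"claw": 1,"tx": 0,"ty": 0,"tz": 0,"spin": 0},{"claw": 1,"tx": 0,"ty": 0,"tz": 0,"spin": 0},{"claw": 1,"tx": 0,"ty": 0,"tz": 0,"spin": 0}]'

```text
time: 6.83
tool_pos: [0.5051, 0.0265, 0.0767]
ee_rot: [0.177, 3.105, 0.032]
force: [-0.7, 0.6, -0.2]
finger_gap: 0.008
```

```bash
python3 - <<'E'
from h import *
b=eyes.read_camera('side')[60:210,180:330]
cv2.imwrite("pics/3.png",cv2.resize(b,None,fx=4,fy=4,interpolation=cv2.INTER_CUBIC))
print(proj('side',sense()['tool_pos']))
for r in search_frame('side','lever_1_grip')+search_frame('side','lever_1_hub'):print(r)
E
```

```text
[235.5147 147.2104]
{'xy': [261.5, 181.6], 'confidence': 0.56}
{'xy': [313.6, 201.1], 'confidence': 0.46}
{'xy': [263.3, 180.2], 'confidence': 0.69}
{'xy': [272.0, 194.7], 'confidence': 0.32}
```

View pics/3.png

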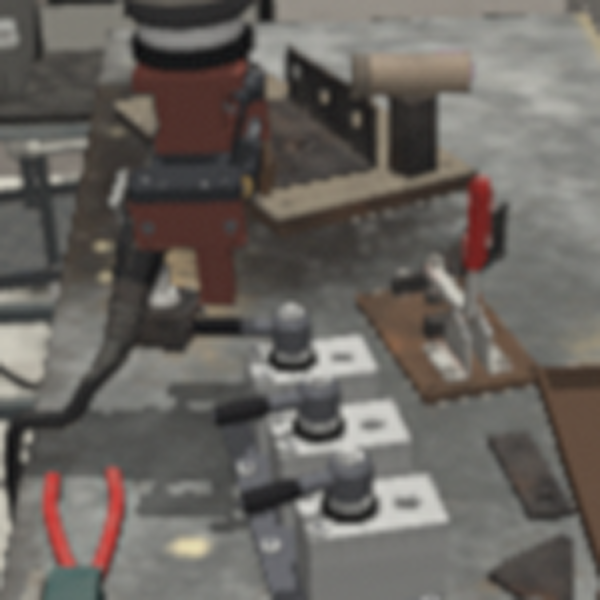

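```bash
python3 - <<'E'
from h import *
b=eyes.read_camera('side')[115:165,210:270]
a=cv2.imread('pics/side0.png')[115:165,210:270]
cv2.imwrite("pics/4.png",np.hstack([cv2.resize(x,(400,333),interpolation=cv2.INTER_NEAREST) for x in(a,b)]))
b=eyes.read_camera('top')[160:240,130:230]
a=cv2.imread('pics/top0.png')[160:240,130:230]
cv2.imwrite("pics/4t.png",np.hstack([cv2.resize(x,(400,320),interpolation=cv2.INTER_NEAREST) for x in(a,b)]))
print(atz('side',(234,136),.077))
E
```

```text
[0.5007 0.091  0.077 ]
```

View pics/4.png

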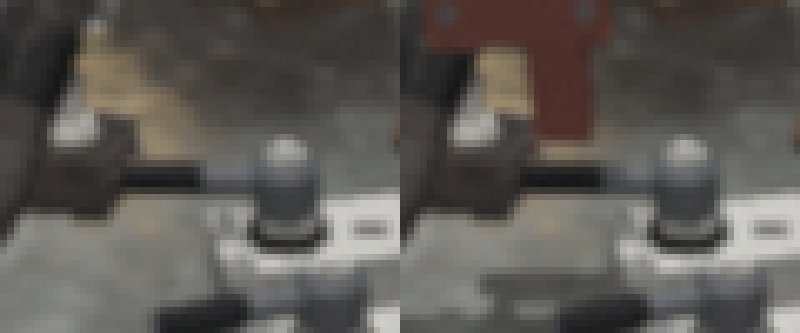

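View pics/4t.png

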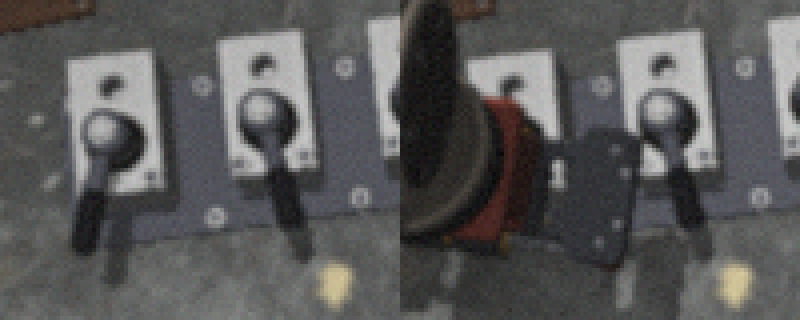

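```bash
python3 - <<'E'
from h import *
M=rz();p=sense()['tool_pos'];print(M)
def P(c,x,y,z): return proj(c,p+M@np.array([x,y,z]))
for c in('side','top'):
  print(c,'tip',[P(c,0,y,0) for y in(-.0135,0,.0135)])
  print(' bodybot',[P(c,x,y,-.08) for x in(-.0375,.0375) for y in(-.089,.089)])
  print(' bodytop?',[P(c,x,y,-.14) for x in(-.0375,.0375) for y in(-.089,.089)])
E
```

```text
[[-0.993   0.1133  0.0328]
 [ 0.114   0.9933  0.0187]
 [-0.0305  0.0223 -0.9993]]
side tip [array([234.9249, 149.8058]), array([235.4956, 147.2201]), array([236.0545, 144.6874])]
 bodybot [array([243.8774, 137.4685]), array([250.0669, 105.6333]), array([213.1094, 137.8182]), array([223.3624, 106.1362])]
 bodytop? [array([241.9926, 114.5987]), array([248.6664,  84.7986]), array([209.9647, 115.1354]), array([221.0178,  85.4549])]
top tip [array([165.1025, 215.2897]), array([159.2884, 214.5055]), array([153.4747, 213.7214])]
 bodybot [array([195.8319, 197.8988]), array([113.1686, 186.7569]), array([190.0445, 232.8327]), array([106.0079, 221.493 ])]
 bodytop? [array([191.9995, 192.8431]), array([103.5999, 180.9298]), array([185.7348, 230.1559]), array([ 95.7629, 218.0161])]
```

Call:
apply_moves --plan '[{"claw": 1,"tx": -0.1,"ty": -0.5,"tz": 0,"spin": 0},{"claw": 1,"tx": -0.1,"ty": -0.5,"tz": 0,"spin": 0},{"claw": 1,"tx": -0.1,"ty": -0.1,"tz": 0,"spin": 0},{"claw": 1,"tx": 0,"ty": 0,"tz": -0.2,"spin": 0},{"claw": 1,"tx": 0,"ty": 0,"tz": -0.2,"spin": 0},{"claw": 1,"tx": 0,"ty": 0,"tz": -0.2,"spin": 0},{"claw": 1,"tx": 0,"ty": 0,"tz": -0.2,"spin": 0},{"claw": 1,"tx": 0,"ty": 0,"tz": 0,"spin": 0},{"claw": 1,"tx": 0,"ty": 0,"tz": 0,"spin": 0},{"claw": 1,"tx": 0,"ty": 0,"tz": 0,"spin": 0}]'

```text
time: 7.92
tool_pos: [0.4977, 0.0015, 0.0583]
ee_rot: [0.179, 3.106, 0.031]
force: [-0.2, 0.6, 0.4]
finger_gap: 0.005
```

```bash
python3 - <<'E'
from h import *
s=sense();print(s['tool_pos'],s['force'],proj('side',s['tool_pos']),proj('top',s['tool_pos']))
b=eyes.read_camera('side')[90:190,190:290]
a=eyes.read_camera('top')[160:260,100:200]
cv2.imwrite("pics/5.png",np.hstack([cv2.resize(x,(400,400),interpolation=cv2.INTER_NEAREST) for x in(a,b)]))
E
```

```text
[0.4977 0.0015 0.0583] [-0.1852  0.6368  0.3596] [233.1218 157.8425] [171.539 219.073]
```

View pics/5.png

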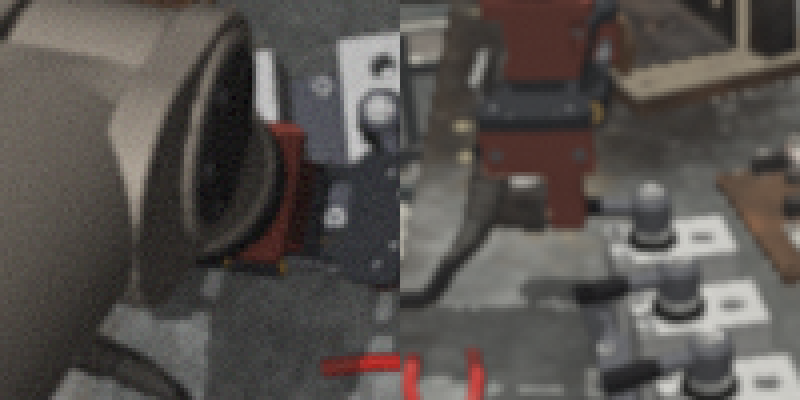

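Call:
apply_moves --plan '[{"claw": 1,"tx": 0.1,"ty": 0,"tz": -0.2,"spin": 0},{"claw": 1,"tx": 0.1,"ty": 0,"tz": -0.2,"spin": 0},{"claw": 1,"tx": 0,"ty": 0,"tz": -0.2,"spin": 0},{"claw": 1,"tx": 0,"ty": 0,"tz": -0.2,"spin": 0},{"claw": 1,"tx": 0,"ty": 0,"tz": 0,"spin": 0},{"claw": 1,"tx": 0,"ty": 0,"tz": 0,"spin": 0},{"claw": 1,"tx": 0,"ty": 0.1,"tz": 0,"spin": 0},{"claw": 1,"tx": 0,"ty": 0.1,"tz": 0,"spin": 0},{"claw": 1,"tx": 0,"ty": 0.1,"tz": 0,"spin": 0},{"claw": 1,"tx": 0,"ty": 0,"tz": 0,"spin": 0}]'

```text
time: 8.85
tool_pos: [0.5028, 0.0085, 0.041]
ee_rot: [0.178, 3.105, 0.032]
force: [-0.2, 0.7, -0.7]
finger_gap: 0.008
```

```bash
cat > look.py <<'E'
from h import *
import sys
s=sense();print(s['time'],s['tool_pos'],s['force'],proj('side',s['tool_pos']),proj('top',s['tool_pos']))
b=eyes.read_camera('side')[110:210,190:290]
a=eyes.read_camera('top')[140:240,130:230]
cv2.imwrite(f"pics/{sys.argv[1]}.png",np.hstack([cv2.resize(x,(400,400),interpolation=cv2.INTER_NEAREST) for x in(a,b)]))
E
python3 look.py 6
```

```text
8.85 [0.5028 0.0085 0.041 ] [-0.1633  0.7286 -0.655 ] [235.3304 161.8976] [170.2349 218.0393]
```

View pics/6.png

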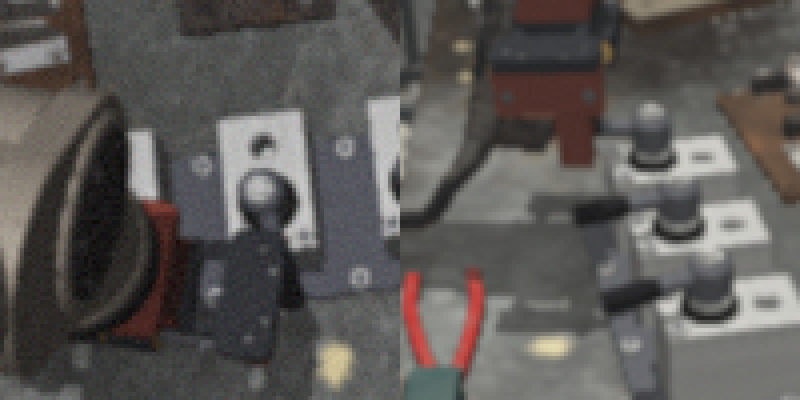

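Call:
apply_moves --plan '[{"claw": 1,"tx": 0,"ty": 0,"tz": -0.2,"spin": 0},{"claw": 1,"tx": 0,"ty": 0,"tz": -0.2,"spin": 0},{"claw": 1,"tx": 0,"ty": 0,"tz": -0.2,"spin": 0},{"claw": 1,"tx": 0,"ty": 0,"tz": -0.1,"spin": 0},{"claw": 1,"tx": 0,"ty": 0,"tz": 0,"spin": 0},{"claw": 1,"tx": 0,"ty": 0,"tz": 0,"spin": 0},{"claw": 1,"tx": 0,"ty": 0.07,"tz": 0,"spin": 0},{"claw": 1,"tx": 0,"ty": 0.07,"tz": 0,"spin": 0},{"claw": 1,"tx": 0,"ty": 0.07,"tz": 0,"spin": 0},{"claw": 1,"tx": 0,"ty": 0,"tz": 0,"spin": 0}]'

```text
time: 9.78
tool_pos: [0.5026, 0.0123, 0.0254]
ee_rot: [0.179, 3.105, 0.031]
force: [-0.2, -0.5, -0.3]
finger_gap: 0.007
```

```bash
python3 look.py 7
```

```text
9.7833 [0.5026 0.0123 0.0254] [-0.1533 -0.4751 -0.2525] [235.5937 165.9457] [169.9316 219.0528]
```

View pics/7.png

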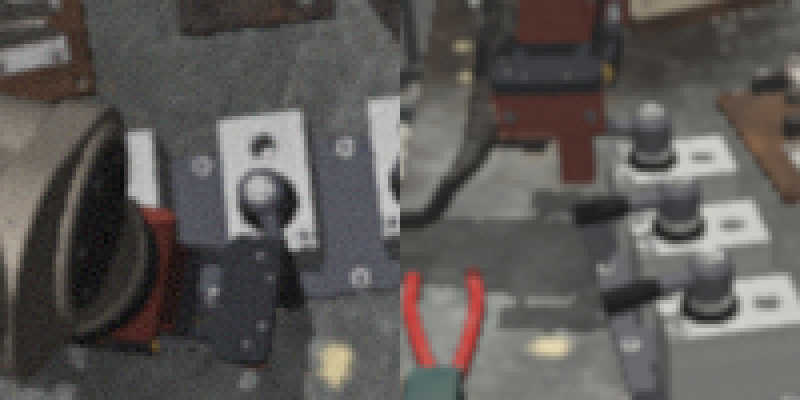

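Call:
apply_moves --plan '[{"claw": 1,"tx": 0,"ty": 0.07,"tz": 0,"spin": 0},{"claw": 1,"tx": 0,"ty": 0.07,"tz": 0,"spin": 0},{"claw": 1,"tx": 0,"ty": 0.07,"tz": 0,"spin": 0},{"claw": 1,"tx": 0,"ty": 0.07,"tz": 0,"spin": 0},{"claw": 1,"tx": 0,"ty": 0,"tz": 0,"spin": 0},{"claw": 1,"tx": 0,"ty": 0,"tz": 0,"spin": 0},{"claw": 1,"tx": 0,"ty": 0,"tz": 0,"spin": 0},{"claw": 1,"tx": 0,"ty": 0,"tz": 0,"spin": 0},{"claw": 1,"tx": 0,"ty": 0,"tz": 0,"spin": 0},{"claw": 1,"tx": 0,"ty": 0,"tz": 0,"spin": 0}]'

```text
time: 10.72
tool_pos: [0.5029, 0.0183, 0.0256]
ee_rot: [0.179, 3.104, 0.031]
force: [0.6, -0.4, -0.3]
finger_gap: 0.006
```

Call:
apply_moves --plan '[{"claw": 1,"tx": 0,"ty": 0.07,"tz": 0,"spin": 0},{"claw": 1,"tx": 0,"ty": 0.07,"tz": 0,"spin": 0},{"claw": 1,"tx": 0,"ty": 0.07,"tz": 0,"spin": 0},{"claw": 1,"tx": 0,"ty": 0,"tz": 0,"spin": 0},{"claw": 1,"tx": 0,"ty": 0,"tz": 0,"spin": 0},{"claw": 1,"tx": 0,"ty": 0,"tz": 0,"spin": 0},{"claw": 1,"tx": 0,"ty": 0,"tz": 0,"spin": 0},{"claw": 1,"tx": 0,"ty": 0,"tz": 0,"spin": 0},{"claw": 1,"tx": 0,"ty": 0,"tz": 0,"spin": 0},{"claw": 1,"tx": 0,"ty": 0,"tz": 0,"spin": 0}]'

```text
time: 11.55
tool_pos: [0.5028, 0.0229, 0.0256]
ee_rot: [0.18, 3.104, 0.031]
force: [0.3, -0.1, -0.0]
finger_gap: 0.006
```

```bash
python3 look.py 8
```

```text
11.55 [0.5028 0.0229 0.0256] [ 0.2533 -0.1296 -0.0189] [235.6528 163.8496] [165.5408 218.8942]
```

View pics/8.png

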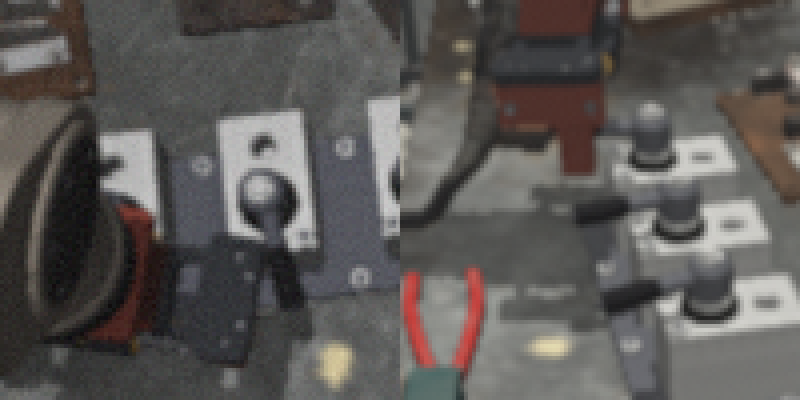

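Call:
apply_moves --plan '[{"claw": 1,"tx": 0,"ty": 0.07,"tz": 0,"spin": 0},{"claw": 1,"tx": 0,"ty": 0.07,"tz": 0,"spin": 0},{"claw": 1,"tx": 0,"ty": 0.07,"tz": 0,"spin": 0},{"claw": 1,"tx": 0,"ty": 0,"tz": 0,"spin": 0},{"claw": 1,"tx": 0,"ty": 0,"tz": 0,"spin": 0},{"claw": 1,"tx": 0,"ty": 0,"tz": 0,"spin": 0},{"claw": 1,"tx": 0,"ty": 0,"tz": 0,"spin": 0},{"claw": 1,"tx": 0,"ty": 0,"tz": 0,"spin": 0},{"claw": 1,"tx": 0,"ty": 0,"tz": 0,"spin": 0},{"claw": 1,"tx": 0,"ty": 0,"tz": 0,"spin": 0}]'

```text
time: 12.48
tool_pos: [0.5028, 0.0258, 0.0256]
ee_rot: [0.182, 3.104, 0.029]
force: [0.0, -1.7, 0.7]
finger_gap: 0.005
```

```bash
python3 look.py 9; python3 - <<'E'
from h import *
b=eyes.read_camera('side')[120:170,210:270]
a=cv2.imread('pics/side0.png')[120:170,210:270]
cv2.imwrite("pics/9b.png",np.hstack([cv2.resize(x,(400,333),interpolation=cv2.INTER_NEAREST) for x in(a,b)]))
E
```

```text
12.4833 [0.5028 0.0258 0.0256] [ 0.0145 -1.7032  0.7079] [235.6427 163.2903] [164.3263 218.8846]
```

View pics/9b.png

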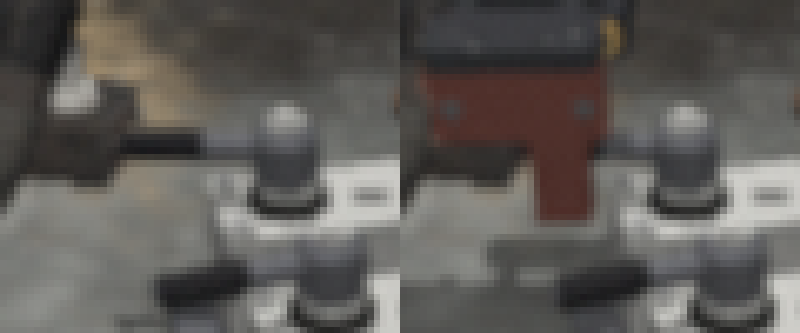

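Call:
apply_moves --plan '[{"claw": 1,"tx": 0,"ty": 0.07,"tz": 0,"spin": 0},{"claw": 1,"tx": 0,"ty": 0.07,"tz": 0,"spin": 0},{"claw": 1,"tx": 0,"ty": 0.07,"tz": 0,"spin": 0},{"claw": 1,"tx": 0,"ty": 0,"tz": 0,"spin": 0},{"claw": 1,"tx": 0,"ty": 0,"tz": 0,"spin": 0},{"claw": 1,"tx": 0,"ty": 0,"tz": 0,"spin": 0},{"claw": 1,"tx": 0,"ty": 0,"tz": 0,"spin": 0},{"claw": 1,"tx": 0,"ty": 0,"tz": 0,"spin": 0},{"claw": 1,"tx": 0,"ty": 0,"tz": 0,"spin": 0},{"claw": 1,"tx": 0,"ty": 0,"tz": 0,"spin": 0}]'

```text
time: 13.47
tool_pos: [0.5028, 0.0263, 0.0256]
ee_rot: [0.188, 3.103, 0.023]
force: [-0.2, -3.3, 0.4]
finger_gap: 0.003
```

Call:
apply_moves --plan '[{"claw": 1,"tx": 0,"ty": 0.1,"tz": 0,"spin": 0},{"claw": 1,"tx": 0,"ty": 0.1,"tz": 0,"spin": 0},{"claw": 1,"tx": 0,"ty": 0.1,"tz": 0,"spin": 0},{"claw": 1,"tx": 0,"ty": 0.1,"tz": 0,"spin": 0},{"claw": 1,"tx": 0,"ty": 0.1,"tz": 0,"spin": 0},{"claw": 1,"tx": 0,"ty": 0.1,"tz": 0,"spin": 0},{"claw": 1,"tx": 0,"ty": 0.1,"tz": 0,"spin": 0},{"claw": 1,"tx": 0,"ty": 0.1,"tz": 0,"spin": 0},{"claw": 1,"tx": 0,"ty": 0.1,"tz": 0,"spin": 0},{"claw": 1,"tx": 0,"ty": 0.1,"tz": 0,"spin": 0}]'

```text
time: 14.3
tool_pos: [0.5027, 0.0273, 0.0257]
ee_rot: [0.217, 3.097, -0.006]
force: [0.6, -8.3, 0.9]
finger_gap: 0.002
```

Call:
apply_moves --plan '[{"claw": 1,"tx": 0,"ty": -0.5,"tz": 0.2,"spin": 0},{"claw": 1,"tx": 0,"ty": -0.2,"tz": 1,"spin": 0},{"claw": 1,"tx": 0,"ty": 0,"tz": 1,"spin": 0},{"claw": 1,"tx": 0,"ty": 0,"tz": 1,"spin": 0},{"claw": 1,"tx": 0,"ty": -0.5,"tz": 0.7,"spin": 0},{"claw": 1,"tx": 0.1,"ty": -1,"tz": 0,"spin": 0.6},{"claw": 1,"tx": 0.1,"ty": -1,"tz": 0,"spin": 0.6},{"claw": 1,"tx": 0.1,"ty": -1,"tz": 0,"spin": 0.6},{"claw": 1,"tx": 0.1,"ty": -1,"tz": 0,"spin": 0.6},{"claw": 1,"tx": 0.1,"ty": -0.8,"tz": 0,"spin": 0.6}]'

```text
time: 15.13
tool_pos: [0.5128, -0.0866, 0.1097]
ee_rot: [-0.39, 3.08, 0.017]
force: [-0.2, 0.0, -0.2]
finger_gap: 0.004
```

Call:
apply_moves --plan '[{"claw": 1,"tx": 0.1,"ty": -0.4,"tz": 0,"spin": 0},{"claw": 1,"tx": 0,"ty": -0.2,"tz": -0.4,"spin": 0},{"claw": 1,"tx": 0,"ty": 0,"tz": -0.9,"spin": 0},{"claw": 1,"tx": 0,"ty": 0,"tz": -0.9,"spin": 0},{"claw": 1,"tx": 0,"ty": 0,"tz": -0.9,"spin": 0},{"claw": 1,"tx": 0,"ty": 0,"tz": -0.4,"spin": 0},{"claw": 1,"tx": 0,"ty": 0,"tz": -0.1,"spin": 0},{"claw": 1,"tx": 0,"ty": 0,"tz": 0,"spin": 0},{"claw": 1,"tx": 0,"ty": 0,"tz": 0,"spin": 0},{"claw": 1,"tx": 0,"ty": 0,"tz": 0,"spin": 0}]'

```text
time: 15.97
tool_pos: [0.5163, -0.0983, 0.036]
ee_rot: [-0.393, 3.075, 0.025]
force: [0.9, 0.2, 0.8]
finger_gap: 0.001
```

```bash
python3 look.py 10; python3 -c "
from h import *
print(rz())"
```

```text
15.9667 [ 0.5163 -0.0983  0.036 ] [0.9338 0.2287 0.8369] [240.7059 185.659 ] [215.5259 213.565 ]
[[-0.967  -0.2516  0.0402]
 [-0.2509  0.9678  0.0211]
 [-0.0442  0.0103 -0.999 ]]
```

View pics/10.png

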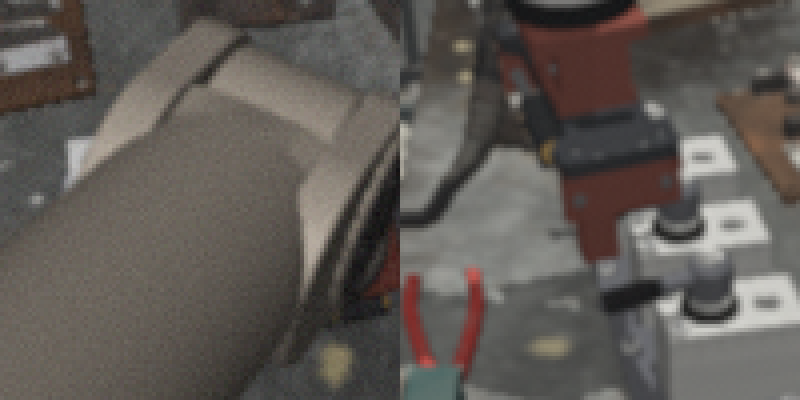

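Call:
apply_moves --plan '[{"claw": 1,"tx": 0,"ty": 0,"tz": -0.15,"spin": 0},{"claw": 1,"tx": 0,"ty": 0,"tz": -0.15,"spin": 0},{"claw": 1,"tx": 0,"ty": 0.08,"tz": 0,"spin": 0},{"claw": 1,"tx": 0,"ty": 0.08,"tz": 0,"spin": 0},{"claw": 1,"tx": 0,"ty": 0.08,"tz": 0,"spin": 0},{"claw": 1,"tx": 0,"ty": 0.08,"tz": 0,"spin": 0},{"claw": 1,"tx": 0,"ty": 0.08,"tz": 0,"spin": 0},{"claw": 1,"tx": 0,"ty": 0.08,"tz": 0,"spin": 0},{"claw": 1,"tx": 0,"ty": 0.08,"tz": 0,"spin": 0},{"claw": 1,"tx": 0,"ty": 0,"tz": 0,"spin": 0}]'

```text
time: 16.9
tool_pos: [0.518, -0.0859, 0.0314]
ee_rot: [-0.393, 3.07, 0.024]
force: [-0.2, 0.1, -0.2]
finger_gap: 0.007
```

Call:
apply_moves --plan '[{"claw": 1,"tx": 0,"ty": 0.08,"tz": 0,"spin": 0},{"claw": 1,"tx": 0,"ty": 0.08,"tz": 0,"spin": 0},{"claw": 1,"tx": 0,"ty": 0.08,"tz": 0,"spin": 0},{"claw": 1,"tx": 0,"ty": 0.08,"tz": 0,"spin": 0},{"claw": 1,"tx": 0,"ty": 0.08,"tz": 0,"spin": 0},{"claw": 1,"tx": 0,"ty": 0.08,"tz": 0,"spin": 0},{"claw": 1,"tx": 0,"ty": 0.04,"tz": 0,"spin": 0},{"claw": 1,"tx": 0,"ty": 0.02,"tz": 0,"spin": 0},{"claw": 1,"tx": 0,"ty": 0.02,"tz": 0,"spin": 0},{"claw": 1,"tx": 0,"ty": 0.02,"tz": 0,"spin": 0}]'

```text
time: 17.73
tool_pos: [0.5158, -0.0776, 0.0312]
ee_rot: [-0.386, 3.074, 0.019]
force: [-1.2, -3.4, -0.1]
finger_gap: 0.004
```

Call:
apply_moves --plan '[{"claw": 1,"tx": 0,"ty": 0.1,"tz": 0,"spin": 0},{"claw": 1,"tx": 0,"ty": 0.1,"tz": 0,"spin": 0},{"claw": 1,"tx": 0,"ty": 0.1,"tz": 0,"spin": 0},{"claw": 1,"tx": 0,"ty": 0.1,"tz": 0,"spin": 0},{"claw": 1,"tx": 0,"ty": 0.1,"tz": 0,"spin": 0},{"claw": 1,"tx": 0,"ty": 0.1,"tz": 0,"spin": 0},{"claw": 1,"tx": 0,"ty": 0.1,"tz": 0,"spin": 0},{"claw": 1,"tx": 0,"ty": 0.1,"tz": 0,"spin": 0},{"claw": 1,"tx": 0,"ty": 0.1,"tz": 0,"spin": 0},{"claw": 1,"tx": 0,"ty": 0.1,"tz": 0,"spin": 0}]'

```text
time: 18.57
tool_pos: [0.5154, -0.0549, 0.0311]
ee_rot: [-0.387, 3.075, 0.02]
force: [-0.1, -3.0, 1.1]
finger_gap: 0.005
```

Call:
apply_moves --plan '[{"claw": 1,"tx": 0.03,"ty": 0.1,"tz": 0,"spin": -0.6},{"claw": 1,"tx": 0.03,"ty": 0.1,"tz": 0,"spin": -0.6},{"claw": 1,"tx": 0.03,"ty": 0.1,"tz": 0,"spin": -0.6},{"claw": 1,"tx": 0.04,"ty": 0.1,"tz": 0,"spin": -0.6},{"claw": 1,"tx": 0.04,"ty": 0.09,"tz": 0,"spin": -0.6},{"claw": 1,"tx": 0.04,"ty": 0.09,"tz": 0,"spin": -0.6},{"claw": 1,"tx": 0.05,"ty": 0.09,"tz": 0,"spin": -0.6},{"claw": 1,"tx": 0.05,"ty": 0.08,"tz": 0,"spin": -0.6},{"claw": 1,"tx": 0.05,"ty": 0.08,"tz": 0,"spin": -0.6},{"claw": 1,"tx": 0.06,"ty": 0.08,"tz": 0,"spin": -0.6}]'

```text
time: 19.4
tool_pos: [0.5183, -0.0307, 0.0298]
ee_rot: [0.768, 3.011, 0.005]
force: [-5.9, -4.0, 5.1]
finger_gap: 0.004
```

```bash
python3 look.py 11; python3 -c "
from h import *
print(rz(),sense()['force'])"
```

```text
19.4 [ 0.5183 -0.0307  0.0298] [-5.8679 -3.9692  5.074 ] [241.3376 172.9255] [187.8271 212.6514]
[[-0.878   0.4775  0.0339]
 [ 0.4775  0.8786 -0.0064]
 [-0.0328  0.0106 -0.9994]] [-4.6459 -3.5633  4.1016]
```

View pics/11.png

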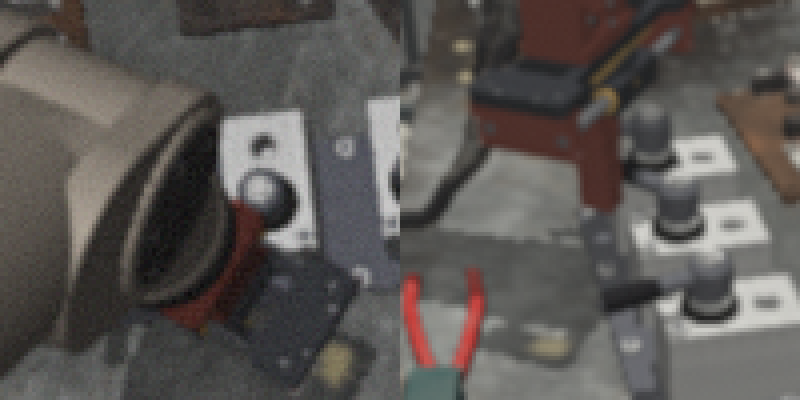

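Call:
apply_moves --plan '[{"claw": 1,"tx": 0,"ty": 0,"tz": 0.1,"spin": 0},{"claw": 1,"tx": 0,"ty": 0,"tz": 0.1,"spin": 0},{"claw": 1,"tx": 0.06,"ty": 0.06,"tz": 0,"spin": 0},{"claw": 1,"tx": 0.06,"ty": 0.06,"tz": 0,"spin": 0},{"claw": 1,"tx": 0.06,"ty": 0.06,"tz": 0,"spin": 0},{"claw": 1,"tx": 0.06,"ty": 0.06,"tz": 0,"spin": 0},{"claw": 1,"tx": 0,"ty": 0,"tz": 0,"spin": 0},{"claw": 1,"tx": 0,"ty": 0,"tz": 0,"spin": 0},{"claw": 1,"tx": 0,"ty": 0,"tz": 0,"spin": 0},{"claw": 1,"tx": 0,"ty": 0,"tz": 0,"spin": 0}]'

```text
time: 20.33
tool_pos: [0.516, -0.0305, 0.0328]
ee_rot: [0.775, 3.02, -0.007]
force: [-3.0, -3.8, 1.2]
finger_gap: 0.004
```

Call:
apply_moves --plan '[{"claw": 1,"tx": 0.08,"ty": 0.08,"tz": 0,"spin": 0},{"claw": 1,"tx": 0.08,"ty": 0.08,"tz": 0,"spin": 0},{"claw": 1,"tx": 0.08,"ty": 0.08,"tz": 0,"spin": 0},{"claw": 1,"tx": 0.08,"ty": 0.08,"tz": 0,"spin": 0},{"claw": 1,"tx": 0.08,"ty": 0.08,"tz": 0,"spin": 0},{"claw": 1,"tx": 0.08,"ty": 0.08,"tz": 0,"spin": 0},{"claw": 1,"tx": 0.08,"ty": 0.08,"tz": 0,"spin": 0},{"claw": 1,"tx": 0.08,"ty": 0.08,"tz": 0,"spin": 0},{"claw": 1,"tx": 0.08,"ty": 0.08,"tz": 0,"spin": 0},{"claw": 1,"tx": 0.08,"ty": 0.08,"tz": 0,"spin": 0}]'

```text
time: 21.17
tool_pos: [0.5164, -0.0285, 0.0328]
ee_rot: [0.803, 3.036, -0.031]
force: [-8.1, -8.4, 8.1]
finger_gap: 0.005
```

```bash
python3 - <<'E'
from h import *
s=sense();print(s['time'],s['tool_pos'],s['force'],s['ft_torque'],s['ee_rot'])
print(rz())
b=eyes.read_camera('side')[130:190,215:295]
cv2.imwrite("pics/12.png",cv2.resize(b,(800,600),interpolation=cv2.INTER_CUBIC))
E
```

```text
21.1667 [ 0.5164 -0.0285  0.0328] [-8.0675 -8.4016  8.0993] [-1.636   1.6088 -0.1401] [ 0.8027  3.036  -0.0311]
[[-0.8693  0.4942 -0.004 ]
 [ 0.4942  0.8691 -0.0194]
 [-0.0061 -0.0188 -0.9998]]
```

View pics/12.png

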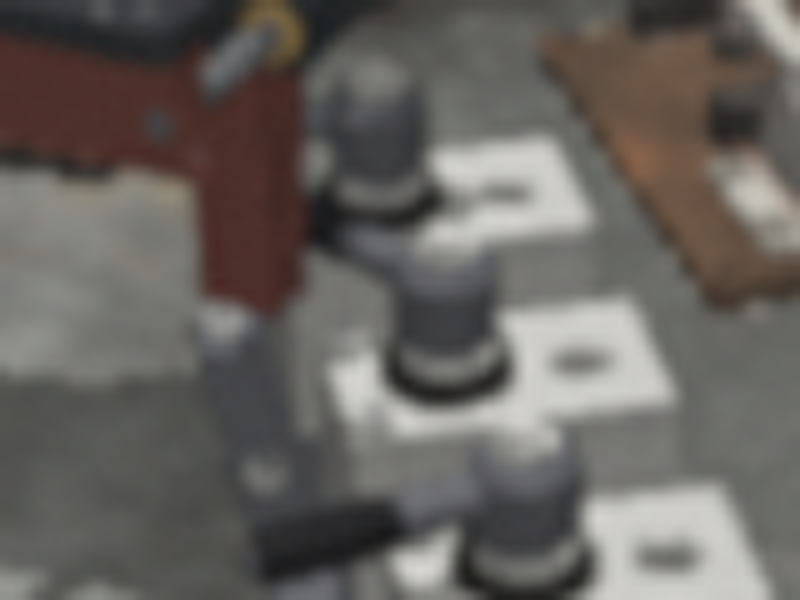

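Call:
apply_moves --plan '[{"claw": 1,"tx": 0.07,"ty": 0.07,"tz": 0,"spin": 0},{"claw": 1,"tx": 0.07,"ty": 0.07,"tz": 0,"spin": 0},{"claw": 1,"tx": 0.06,"ty": 0.06,"tz": 0,"spin": 0},{"claw": 1,"tx": 0.06,"ty": 0.06,"tz": 0,"spin": 0},{"claw": 1,"tx": 0.06,"ty": 0.06,"tz": 0,"spin": 0},{"claw": 1,"tx": 0.06,"ty": 0.06,"tz": 0,"spin": 0},{"claw": 1,"tx": 0.06,"ty": 0.06,"tz": 0,"spin": 0},{"claw": 1,"tx": 0.06,"ty": 0.06,"tz": 0,"spin": 0},{"claw": 1,"tx": 0.06,"ty": 0.06,"tz": 0,"spin": 0},{"claw": 1,"tx": 0.06,"ty": 0.06,"tz": 0,"spin": 0}]'

```text
time: 22.05
tool_pos: [0.5144, -0.0294, 0.0333]
ee_rot: [-0.818, -3.012, 0.054]
force: [-7.3, -5.5, 5.8]
finger_gap: 0.004
```

Call:
apply_moves --plan '[{"claw": 1,"tx": -0.4,"ty": -0.4,"tz": 0,"spin": 0},{"claw": 1,"tx": -0.5,"ty": -0.5,"tz": 0,"spin": 0},{"claw": 1,"tx": -0.2,"ty": -0.4,"tz": 0.5,"spin": 0},{"claw": 1,"tx": 0,"ty": -0.4,"tz": 1,"spin": 0},{"claw": 1,"tx": 0,"ty": -0.5,"tz": 1,"spin": 0},{"claw": 0,"tx": 0,"ty": -1,"tz": 1,"spin": 0},{"claw": 0,"tx": 0.3,"ty": -1,"tz": 1,"spin": 0.6},{"claw": 0,"tx": 0.3,"ty": -1,"tz": 1,"spin": 0.6},{"claw": 0,"tx": 0.3,"ty": -1,"tz": 0.5,"spin": 0.6},{"claw": 0,"tx": 0.3,"ty": -1,"tz": 0,"spin": 0.6}]'

```text
time: 22.88
tool_pos: [0.516, -0.1737, 0.1638]
ee_rot: [-0.345, -3.114, 0.046]
force: [0.1, -0.7, -0.5]
finger_gap: 0.347
```

```bash
python3 - <<'E'
from h import *
s=sense();print(s['time'],s['tool_pos'],s['force'],s['ee_rot'])
print(rz())
b=eyes.read_camera('side');a=eyes.read_camera('top')
cv2.imwrite("pics/13.png",np.hstack([cv2.resize(x,(400,400),interpolation=cv2.INTER_CUBIC) for x in(a[140:240,130:230],b[110:210,190:290])]))
cv2.imwrite("pics/13f.png",cv2.resize(np.hstack([a,b]),(800,300)))
E
```

```text
22.8833 [ 0.516  -0.1737  0.1638] [ 0.0647 -0.6871 -0.5427] [-0.345  -3.114   0.0458]
[[-0.9757  0.2187 -0.0113]
 [ 0.2189  0.9753 -0.0281]
 [ 0.0049 -0.0299 -0.9995]]
```

View pics/13.png

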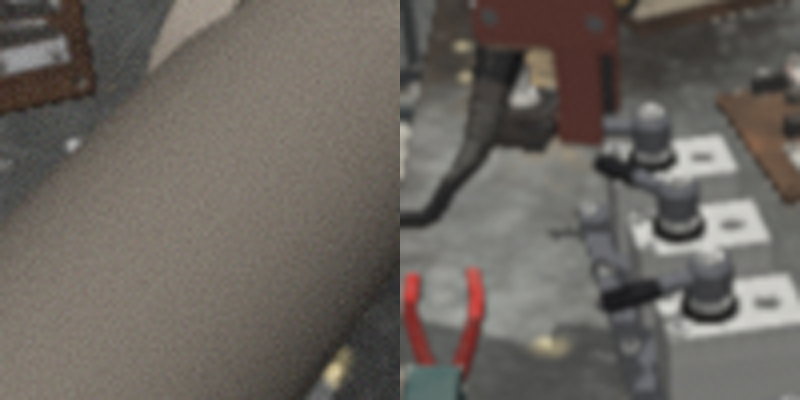

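View pics/13f.png

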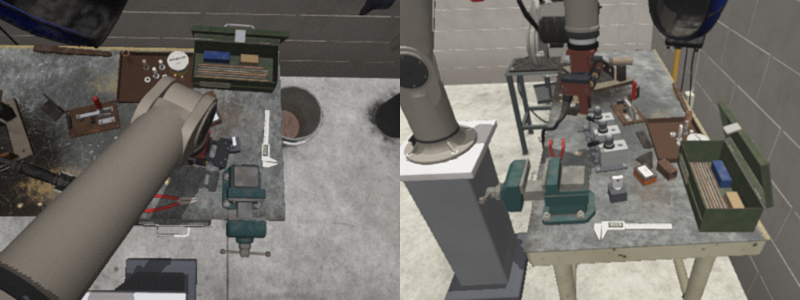

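```bash
python3 - <<'E'
from h import *
p=sense()['tool_pos']
print(atz('side',(242.5,151.2),.088))
for d in((0,0,0),(0,0,.043),(0,.05,0)): print(d,proj('side',p+d),proj('top',p+d))
b=eyes.read_camera('side');a=eyes.read_camera('top')
cv2.imwrite("pics/14.png",np.hstack([cv2.resize(x,(400,400),interpolation=cv2.INTER_CUBIC) for x in(a[130:230,220:320],b[70:170,190:290])]))
E
```

```text
[ 0.5241 -0.016   0.088 ]
(0, 0, 0) [237.9276 158.7541] [246.6428 204.7977]
(0, 0, 0.043) [236.9144 141.1372] [246.0444 200.8436]
(0, 0.05, 0) [237.8554 147.2587] [222.9355 204.3686]
```

View pics/14.png

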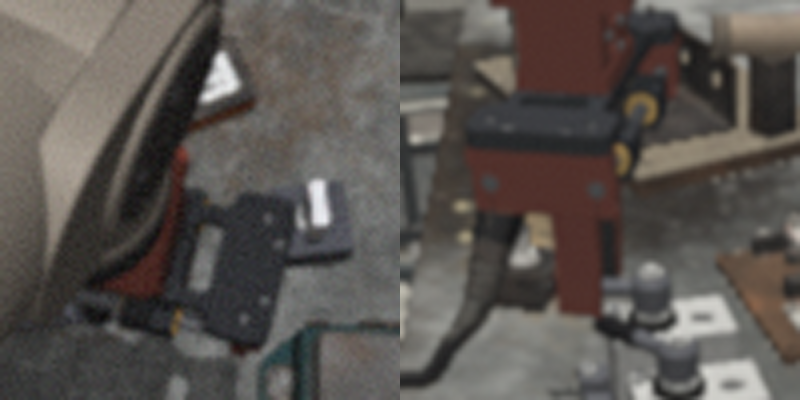

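Call:
apply_moves --plan '[{"claw": 0,"tx": 0.4,"ty": -0.6,"tz": 0,"spin": 0.3},{"claw": 0,"tx": 0.4,"ty": -0.7,"tz": 0,"spin": 0.3},{"claw": 0,"tx": 0.4,"ty": -0.7,"tz": 0,"spin": 0.3},{"claw": 0,"tx": 0.4,"ty": -0.7,"tz": 0,"spin": 0.3},{"claw": 0,"tx": 0.4,"ty": -0.7,"tz": 0,"spin": 0.3},{"claw": 0,"tx": 0.4,"ty": -0.7,"tz": -0.3,"spin": 0.3},{"claw": 0,"tx": 0.4,"ty": -0.5,"tz": -0.5,"spin": 0.3},{"claw": 0,"tx": 0.3,"ty": -0.3,"tz": -0.5,"spin": 0},{"claw": 0,"tx": 0.2,"ty": 0,"tz": -0.3,"spin": 0},{"claw": 0,"tx": 0,"ty": 0,"tz": 0,"spin": 0}]'

```text
time: 23.92
tool_pos: [0.5807, -0.2566, 0.1234]
ee_rot: [0.068, -3.123, 0.03]
force: [0.9, 0.8, -0.8]
finger_gap: 1.001
```

```bash
cat > look2.py <<'E'
from h import *
import sys
s=sense();print(s['time'],s['tool_pos'],s['force'],proj('side',s['tool_pos']),proj('top',s['tool_pos']));print(rz())
b=eyes.read_camera('side');a=eyes.read_camera('top')
cv2.imwrite(f"pics/{sys.argv[1]}.png",np.hstack([cv2.resize(x,(400,400),interpolation=cv2.INTER_CUBIC) for x in(a[130:230,240:340],b[160:280,220:340])]))
E
python3 look2.py 15
```

```text
23.9167 [ 0.5807 -0.2566  0.1234] [ 0.9231  0.844  -0.775 ] [270.8455 194.2715] [283.6619 179.9394]
[[-0.9989 -0.0436 -0.0173]
 [-0.0433  0.9989 -0.0193]
 [ 0.0182 -0.0186 -0.9997]]
```

View pics/15.png

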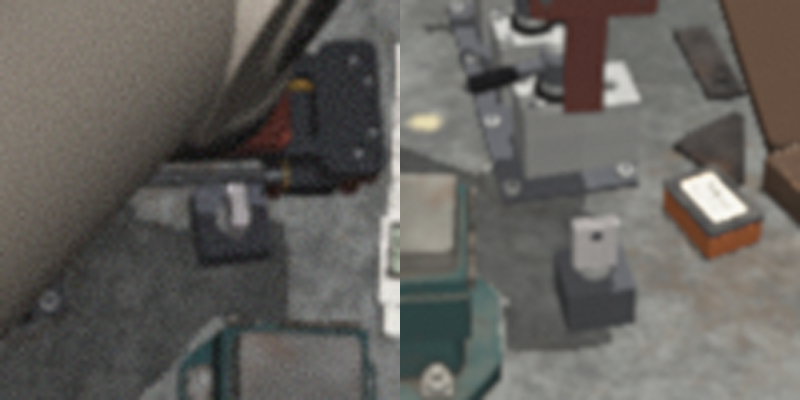

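Call:
apply_moves --plan '[{"claw": 0,"tx": 0.1,"ty": -0.5,"tz": 0,"spin": 0.1},{"claw": 0,"tx": 0.1,"ty": -0.5,"tz": 0,"spin": 0.1},{"claw": 0,"tx": 0.1,"ty": -0.5,"tz": 0,"spin": 0.1},{"claw": 0,"tx": 0,"ty": -0.4,"tz": -0.4,"spin": 0},{"claw": 0,"tx": 0,"ty": 0,"tz": -0.6,"spin": 0},{"claw": 0,"tx": 0,"ty": 0,"tz": -0.6,"spin": 0},{"claw": 0,"tx": 0,"ty": 0,"tz": -0.6,"spin": 0},{"claw": 0,"tx": 0,"ty": 0,"tz": -0.3,"spin": 0},{"claw": 0,"tx": 0,"ty": 0,"tz": 0,"spin": 0},{"claw": 0,"tx": 0,"ty": 0,"tz": 0,"spin": 0}]'

```text
time: 24.85
tool_pos: [0.5855, -0.2965, 0.0702]
ee_rot: [0.13, -3.122, 0.029]
force: [0.8, 0.4, 0.3]
finger_gap: 1.0
```

```bash
python3 look2.py 16
```

```text
24.85 [ 0.5855 -0.2965  0.0702] [0.8288 0.4467 0.3098] [274.563  226.5569] [299.28 183.72]
[[-0.9964 -0.0832 -0.0157]
 [-0.0828  0.9964 -0.0193]
 [ 0.0173 -0.0179 -0.9997]]
```

View pics/16.png

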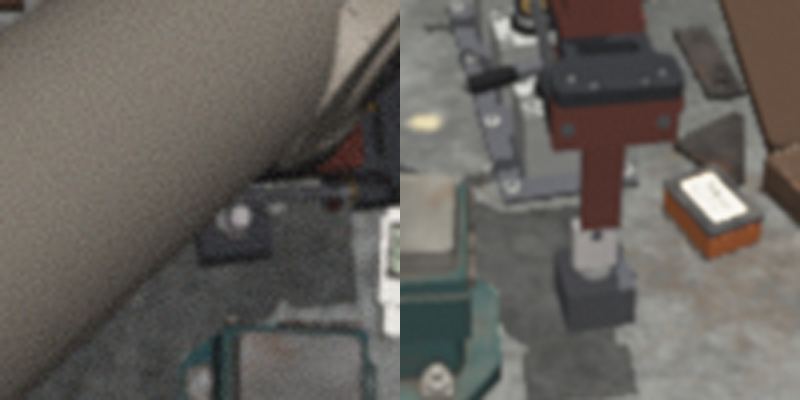

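```bash
python3 - <<'E'
from h import *
p=sense()['tool_pos'];M=rz()
for off in(.044,.0505,.0575):
    y=p[1]-off*M[1,1];o,d=ray('side',(280.9,228.4));q=o+d*(y-o[1])/d[1];print(off,q,'expected x',p[0]-off*M[0,1])
o,d=ray('side',(278.7,226));q=o+d*(-.3025-o[1])/d[1];print('tag top edge',q)
E
```

```text
0.044 [ 0.5938 -0.3404  0.1039] expected x 0.5895913004759984
0.0505 [ 0.593  -0.3468  0.1098] expected x 0.5901332836381802
0.0575 [ 0.5923 -0.3538  0.116 ] expected x 0.5907169578128375
tag top edge [ 0.5934 -0.3025  0.0766]
```

Call:
apply_moves --plan '[{"claw": 0,"tx": 0.2,"ty": 0,"tz": -0.4,"spin": 0},{"claw": 0,"tx": 0.1,"ty": 0,"tz": -0.5,"spin": 0},{"claw": 0,"tx": 0,"ty": 0,"tz": -0.5,"spin": 0},{"claw": 0,"tx": 0,"ty": 0,"tz": -0.5,"spin": 0},{"claw": 0,"tx": 0,"ty": 0,"tz": -0.5,"spin": 0},{"claw": 0,"tx": 0,"ty": 0,"tz": -0.4,"spin": 0},{"claw": 0,"tx": 0,"ty": 0,"tz": -0.2,"spin": 0},{"claw": 0,"tx": 0,"ty": 0,"tz": 0,"spin": 0},{"claw": 0,"tx": 0,"ty": 0,"tz": 0,"spin": 0},{"claw": 0,"tx": 0,"ty": 0,"tz": 0,"spin": 0}]'

```text
time: 25.78
tool_pos: [0.593, -0.2959, 0.0043]
ee_rot: [0.132, -3.124, 0.03]
force: [0.1, 0.0, -0.3]
finger_gap: 0.999
```

```bash
python3 look2.py 17
```

```text
25.7833 [ 0.593  -0.2959  0.0043] [ 0.1073  0.0062 -0.3146] [277.7735 249.1426] [296.6155 186.9133]
[[-0.9963 -0.0844 -0.0142]
 [-0.0841  0.9963 -0.0195]
 [ 0.0158 -0.0183 -0.9997]]
```

View pics/17.png

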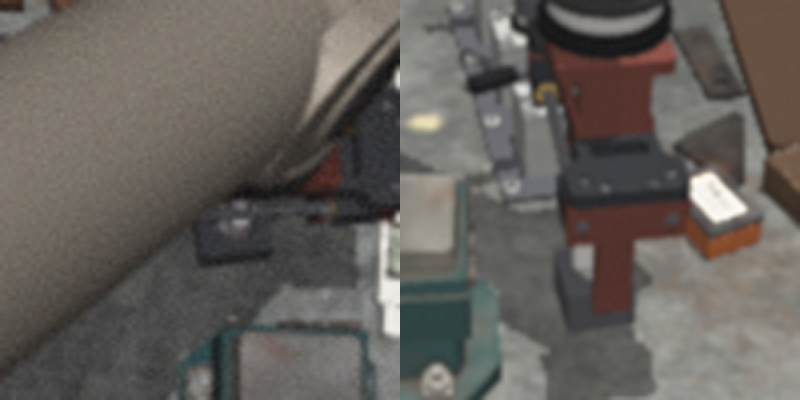

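Call:
apply_moves --plan '[{"claw": 1,"tx": 0,"ty": 0,"tz": 0,"spin": 0},{"claw": 1,"tx": 0,"ty": 0,"tz": 0,"spin": 0},{"claw": 1,"tx": 0,"ty": 0,"tz": 0,"spin": 0},{"claw": 1,"tx": 0,"ty": 0,"tz": 0,"spin": 0},{"claw": 1,"tx": 0,"ty": 0,"tz": 0,"spin": 0},{"claw": 1,"tx": 0,"ty": 0,"tz": 0,"spin": 0},{"claw": 1,"tx": 0,"ty": 0,"tz": 0,"spin": 0},{"claw": 1,"tx": 0,"ty": 0,"tz": 0,"spin": 0},{"claw": 1,"tx": 0,"ty": 0,"tz": 0,"spin": 0},{"claw": 1,"tx": 0,"ty": 0,"tz": 0,"spin": 0}]'

```text
time: 26.72
tool_pos: [0.5947, -0.2965, 0.0069]
ee_rot: [0.132, -3.128, 0.032]
force: [-0.2, -0.4, -0.3]
finger_gap: 0.286
```

```bash
python3 look2.py 18
```

```text
26.7167 [ 0.5947 -0.2965  0.0069] [-0.2199 -0.4206 -0.3203] [278.6058 248.4878] [296.9641 186.0305]
[[-0.9964 -0.0844 -0.01  ]
 [-0.0842  0.9962 -0.0208]
 [ 0.0117 -0.0199 -0.9997]]
```

View pics/18.png

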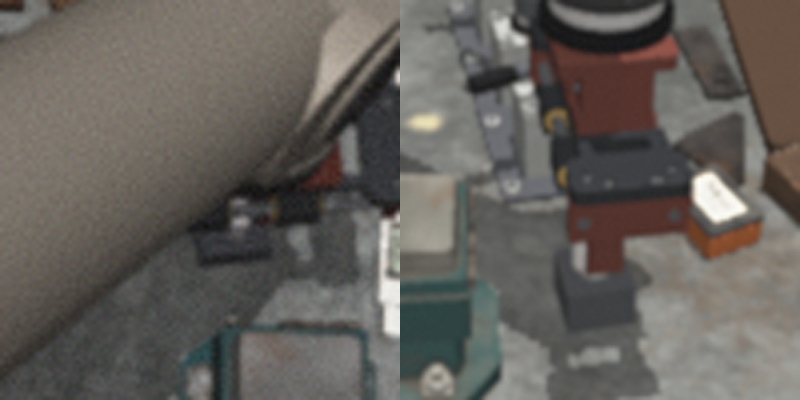

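Call:
apply_moves --plan '[{"claw": 1,"tx": 0,"ty": 0,"tz": 0,"spin": 0},{"claw": 1,"tx": 0,"ty": 0,"tz": 0,"spin": 0},{"claw": 1,"tx": 0,"ty": 0,"tz": 0,"spin": 0},{"claw": 1,"tx": 0,"ty": 0,"tz": 0,"spin": 0},{"claw": 1,"tx": 0,"ty": 0,"tz": 0,"spin": 0},{"claw": 1,"tx": 0,"ty": 0,"tz": 0.1,"spin": 0},{"claw": 1,"tx": 0,"ty": 0,"tz": 0.2,"spin": 0},{"claw": 1,"tx": 0,"ty": 0,"tz": 0.3,"spin": 0},{"claw": 1,"tx": 0,"ty": 0,"tz": 0.5,"spin": 0},{"claw": 1,"tx": 0,"ty": 0,"tz": 0.5,"spin": 0}]'

```text
time: 27.65
tool_pos: [0.5928, -0.2955, 0.0389]
ee_rot: [0.132, -3.123, 0.029]
force: [0.2, -0.3, -1.3]
finger_gap: 0.112
```

```bash
python3 look2.py 19
```

```text
27.65 [ 0.5928 -0.2955  0.0389] [ 0.1874 -0.2899 -1.3157] [277.8508 237.2644] [297.7022 183.8069]
[[-0.9963 -0.0844 -0.0146]
 [-0.0842  0.9963 -0.0191]
 [ 0.0161 -0.0178 -0.9997]]
```

View pics/19.png

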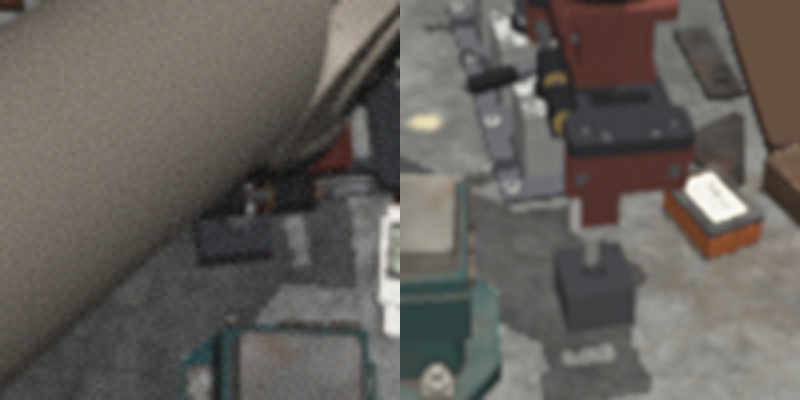

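Call:
apply_moves --plan '[{"claw": 1,"tx": 0,"ty": 0,"tz": 1,"spin": 0},{"claw": 1,"tx": 0,"ty": 0,"tz": 1,"spin": 0},{"claw": 1,"tx": 0,"ty": 0,"tz": 1,"spin": 0},{"claw": 1,"tx": 0,"ty": 0.2,"tz": 1,"spin": 0},{"claw": 1,"tx": 0,"ty": 0.5,"tz": 0.6,"spin": 0},{"claw": 1,"tx": 0,"ty": 0.8,"tz": 0,"spin": 0},{"claw": 1,"tx": 0.1,"ty": 0.8,"tz": 0,"spin": 0},{"claw": 1,"tx": 0.1,"ty": 0.8,"tz": 0,"spin": 0},{"claw": 1,"tx": 0.1,"ty": 0.8,"tz": 0,"spin": 0},{"claw": 1,"tx": 0.1,"ty": 0.8,"tz": 0,"spin": 0}]'

```text
time: 28.58
tool_pos: [0.6, -0.2006, 0.1393]
ee_rot: [0.121, -3.13, 0.033]
force: [0.1, 0.3, -1.1]
finger_gap: 0.114
```

Call:
apply_moves --plan '[{"claw": 1,"tx": 0.05,"ty": 0.9,"tz": 0,"spin": 0},{"claw": 1,"tx": 0.05,"ty": 0.9,"tz": 0,"spin": 0},{"claw": 1,"tx": 0,"ty": 0.9,"tz": 0,"spin": 0},{"claw": 1,"tx": 0,"ty": 0.9,"tz": 0,"spin": 0},{"claw": 1,"tx": 0,"ty": 0.9,"tz": 0,"spin": 0},{"claw": 1,"tx": 0,"ty": 0.9,"tz": 0,"spin": 0},{"claw": 1,"tx": 0,"ty": 0.6,"tz": 0,"spin": 0},{"claw": 1,"tx": 0,"ty": 0.2,"tz": 0,"spin": 0},{"claw": 1,"tx": 0,"ty": 0,"tz": 0,"spin": 0},{"claw": 1,"tx": 0,"ty": 0,"tz": 0,"spin": 0}]'

```text
time: 29.42
tool_pos: [0.5999, -0.0588, 0.138]
ee_rot: [0.138, -3.128, 0.026]
force: [-0.1, -0.4, -0.7]
finger_gap: 0.11
```

```bash
cat > look3.py <<'E'
from h import *
import sys
s=sense();print(s['time'],s['tool_pos'],s['force'],proj('side',s['tool_pos']),proj('top',s['tool_pos']),s['finger_gap']);print(rz())
b=eyes.read_camera('side');a=eyes.read_camera('top')
cv2.imwrite(f"pics/{sys.argv[1]}.png",np.hstack([cv2.resize(x,(400,400),interpolation=cv2.INTER_CUBIC) for x in(a[140:220,160:240],b[110:190,220:300])]))
E
python3 look3.py 20
```

```text
29.4167 [ 0.5999 -0.0588  0.138 ] [-0.0816 -0.3763 -0.674 ] [272.7499 141.0675] [194.6517 168.2686] 0.10995391026141312
[[-0.9961 -0.0879 -0.01  ]
 [-0.0878  0.996  -0.0168]
 [ 0.0115 -0.0158 -0.9998]]
```

View pics/20.png

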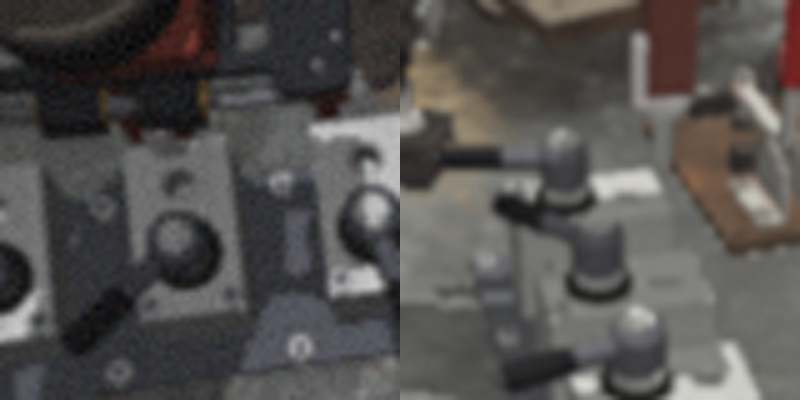

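```bash
python3 - <<'E'
from h import *
b=eyes.read_camera('side');a=eyes.read_camera('top')
cv2.imwrite("pics/21.png",np.hstack([cv2.resize(x,(400,400),interpolation=cv2.INTER_NEAREST) for x in(a[155:195,176:216],b[115:155,254:294])]))
E
```

```text
(no output)
```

View pics/21.png

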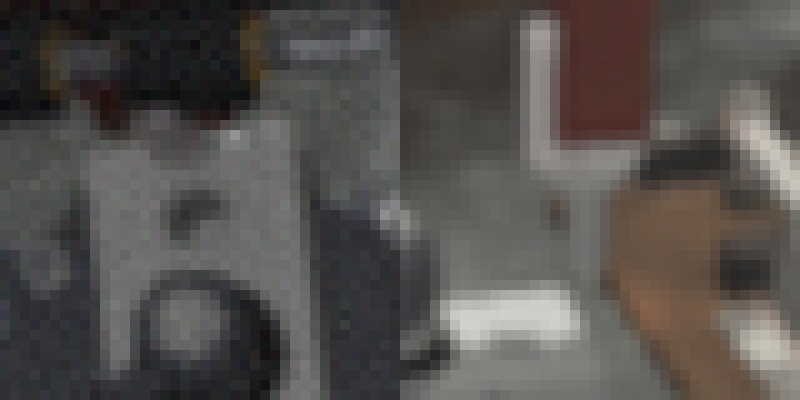

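```bash
python3 - <<'E'
from h import *
p=sense()['tool_pos'];print(p)
print('collar by top',atz('top',(194,165),.166))
for z in(.138,.134):
  print('foot by side',atz('side',(273.2,142),z))
o,d=ray('side',(273.2,142));print(o+d*(-.0585-o[1])/d[1])
print('pin mid side',)
o,d=ray('side',(273.2,136));print(o+d*(-.0585-o[1])/d[1])
E
```

```text
[ 0.5999 -0.0601  0.1381]
collar by top [ 0.5994 -0.0615  0.166 ]
foot by side [ 0.6006 -0.0635  0.138 ]
foot by side [ 0.6012 -0.0563  0.134 ]
[ 0.6011 -0.0585  0.1352]
pin mid side
[ 0.601  -0.0585  0.1518]
```

Call:
apply_moves --plan '[{"claw": 1,"tx": 0,"ty": 0.25,"tz": 0,"spin": 0},{"claw": 1,"tx": 0,"ty": 0.2,"tz": -0.2,"spin": 0},{"claw": 1,"tx": 0,"ty": 0,"tz": -0.5,"spin": 0},{"claw": 1,"tx": 0,"ty": 0,"tz": -0.5,"spin": 0},{"claw": 1,"tx": 0,"ty": 0,"tz": -0.5,"spin": 0},{"claw": 1,"tx": 0,"ty": 0,"tz": -0.5,"spin": 0},{"claw": 1,"tx": 0,"ty": 0,"tz": -0.4,"spin": 0},{"claw": 1,"tx": 0,"ty": 0,"tz": 0,"spin": 0},{"claw": 1,"tx": 0,"ty": 0,"tz": 0,"spin": 0},{"claw": 1,"tx": 0,"ty": 0,"tz": 0,"spin": 0}]'

```text
time: 30.45
tool_pos: [0.598, -0.0533, 0.0783]
ee_rot: [0.127, -3.125, 0.028]
force: [0.1, -0.0, -0.1]
finger_gap: 0.113
```

```bash
cat > look4.py <<'E'
from h import *
import sys
s=sense();print(s['time'],s['tool_pos'],s['force'],proj('side',s['tool_pos']),proj('top',s['tool_pos']),s['finger_gap'])
print(proj('top',(.601,-.0512,.062)),proj('side',(.601,-.0512,.062)))
b=eyes.read_camera('side');a=eyes.read_camera('top')
cv2.imwrite(f"pics/{sys.argv[1]}.png",np.hstack([cv2.resize(x,(400,400),interpolation=cv2.INTER_NEAREST) for x in(a[155:195,176:216],b[130:170,254:294])]))
E
python3 look4.py 22
```

```text
30.45 [ 0.598  -0.0533  0.0783] [ 0.0659 -0.0086 -0.1339] [271.7156 160.6942] [196.0064 175.8455] 0.11300297367516102
[196.1895 176.3305] [272.7896 165.6097]
```

View pics/22.png

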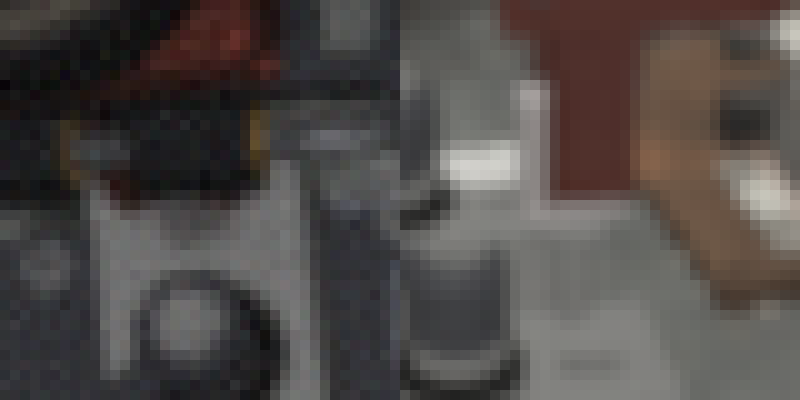

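```bash
python3 - <<'E'
from h import *
for y in(-.051,-.054,-.057): print(y,proj('top',(.600,y,.106)),proj('side',(.600,y,.0785)),proj('side',(.6,y,.106)))
b=eyes.read_camera('side');a=eyes.read_camera('top')
f=lambda x:cv2.normalize(x,None,0,255,cv2.NORM_MINMAX)
cv2.imwrite("pics/23.png",np.hstack([cv2.resize(f(x),(400,400),interpolation=cv2.INTER_CUBIC) for x in(a[165:190,184:209],b[145:170,260:285])]))
E
```

```text
-0.051 [193.3129 171.9351] [272.428  160.1377] [272.479  150.8131]
-0.054 [194.6264 171.9591] [272.5183 160.7522] [272.5709 151.4143]
-0.057 [195.9398 171.9831] [272.609  161.3698] [272.6633 152.0186]
```

View pics/23.png

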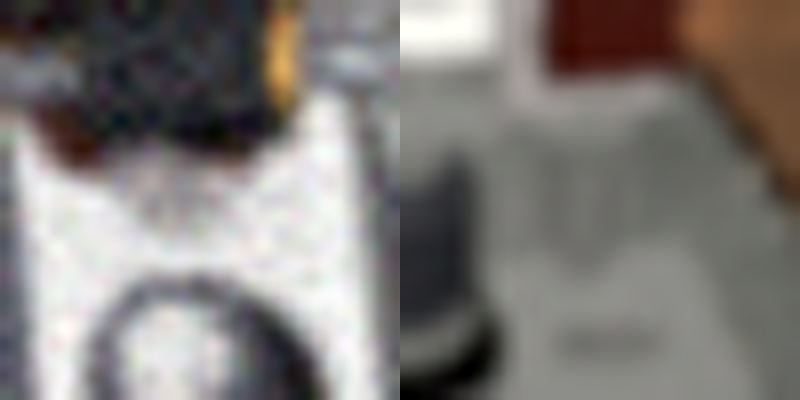

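Call:
apply_moves --plan '[{"claw": 1,"tx": 0.12,"ty": 0.12,"tz": 0,"spin": 0},{"claw": 1,"tx": 0.12,"ty": 0.1,"tz": 0,"spin": 0},{"claw": 1,"tx": 0,"ty": 0,"tz": 0,"spin": 0},{"claw": 1,"tx": 0,"ty": 0,"tz": 0,"spin": 0},{"claw": 1,"tx": 0,"ty": 0,"tz": 0,"spin": 0},{"claw": 1,"tx": 0,"ty": 0,"tz": -0.2,"spin": 0},{"claw": 1,"tx": 0,"ty": 0,"tz": -0.2,"spin": 0},{"claw": 1,"tx": 0,"ty": 0,"tz": 0,"spin": 0},{"claw": 1,"tx": 0,"ty": 0,"tz": 0,"spin": 0},{"claw": 1,"tx": 0,"ty": 0,"tz": 0,"spin": 0}]'

```text
time: 31.48
tool_pos: [0.6049, -0.048, 0.0715]
ee_rot: [0.128, -3.129, 0.027]
force: [0.6, -0.8, -0.8]
finger_gap: 0.112
```

```bash
cat > look5.py <<'E'
from h import *
import sys
s=sense();print(s['time'],s['tool_pos'],s['force'],s['finger_gap'])
b=eyes.read_camera('side');a=eyes.read_camera('top')
f=lambda x:cv2.normalize(x,None,0,255,cv2.NORM_MINMAX)
cv2.imwrite(f"pics/{sys.argv[1]}.png",np.hstack([cv2.resize(f(x),(400,400),interpolation=cv2.INTER_CUBIC) for x in(a[165:190,184:209],b[148:173,260:285])]))
E
python3 look5.py 24
```

```text
31.4833 [ 0.6049 -0.048   0.0715] [ 0.6321 -0.8035 -0.819 ] 0.11221376823827768
```

View pics/24.png

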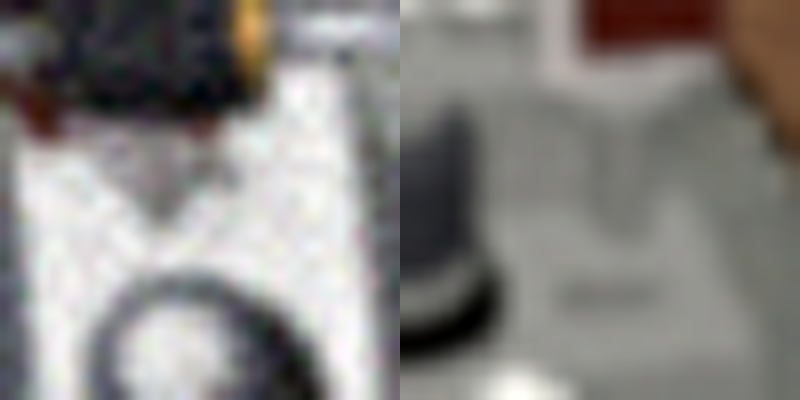

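Call:
apply_moves --plan '[{"claw": 1,"tx": -0.1,"ty": -0.14,"tz": 0,"spin": 0},{"claw": 1,"tx": 0,"ty": 0,"tz": 0,"spin": 0},{"claw": 1,"tx": 0,"ty": 0,"tz": 0,"spin": 0},{"claw": 1,"tx": 0,"ty": 0,"tz": 0,"spin": 0},{"claw": 1,"tx": 0,"ty": 0,"tz": 0,"spin": 0},{"claw": 1,"tx": 0,"ty": 0,"tz": 0,"spin": 0},{"claw": 1,"tx": 0,"ty": 0,"tz": 0,"spin": 0},{"claw": 1,"tx": 0,"ty": 0,"tz": 0,"spin": 0},{"claw": 1,"tx": 0,"ty": 0,"tz": 0,"spin": 0},{"claw": 1,"tx": 0,"ty": 0,"tz": 0,"spin": 0}]'

```text
time: 32.42
tool_pos: [0.6032, -0.0513, 0.0722]
ee_rot: [0.128, -3.13, 0.027]
force: [1.0, 0.5, -0.3]
finger_gap: 0.109
```

```bash
python3 look5.py 25
```

```text
32.4167 [ 0.6032 -0.0513  0.0722] [ 1.0026  0.4885 -0.3101] 0.1087485736498131
```

View pics/25.png

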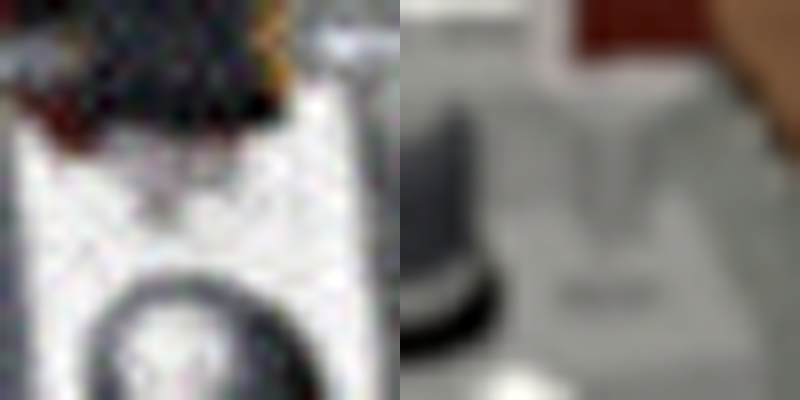

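Call:
apply_moves --plan '[{"claw": 1,"tx": 0,"ty": 0,"tz": -0.1,"spin": 0},{"claw": 1,"tx": 0,"ty": 0,"tz": -0.1,"spin": 0},{"claw": 1,"tx": 0,"ty": 0,"tz": -0.1,"spin": 0},{"claw": 1,"tx": 0,"ty": 0,"tz": -0.1,"spin": 0},{"claw": 1,"tx": 0,"ty": 0,"tz": -0.1,"spin": 0},{"claw": 1,"tx": 0,"ty": 0,"tz": -0.1,"spin": 0},{"claw": 1,"tx": 0,"ty": 0,"tz": -0.1,"spin": 0},{"claw": 1,"tx": 0,"ty": 0,"tz": -0.1,"spin": 0},{"claw": 1,"tx": 0,"ty": 0,"tz": -0.1,"spin": 0},{"claw": 1,"tx": 0,"ty": 0,"tz": 0,"spin": 0}]'

```text
time: 33.35
tool_pos: [0.603, -0.0505, 0.0519]
ee_rot: [0.129, -3.129, 0.026]
force: [0.7, 1.0, -0.6]
finger_gap: 0.112
```

```bash
python3 look5.py 26
```

```text
33.35 [ 0.603  -0.0505  0.0519] [ 0.664   1.0284 -0.5812] 0.11217024436289806
```

View pics/26.png

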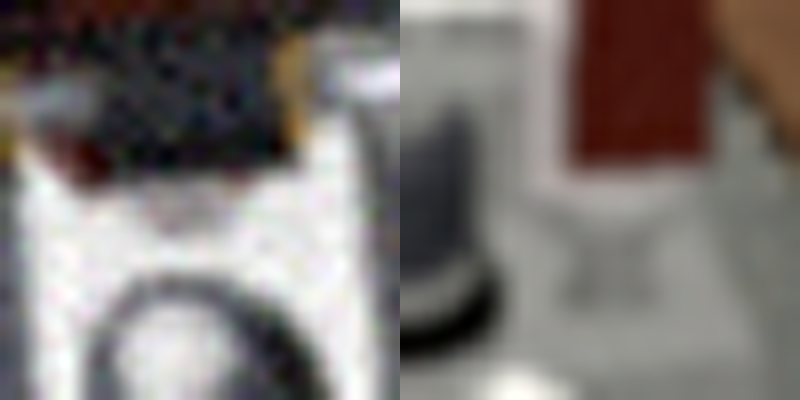

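Call:
apply_moves --plan '[{"claw": 1,"tx": 0,"ty": 0,"tz": -0.1,"spin": 0},{"claw": 1,"tx": 0,"ty": 0,"tz": -0.1,"spin": 0},{"claw": 1,"tx": 0,"ty": 0,"tz": -0.1,"spin": 0},{"claw": 1,"tx": 0,"ty": 0,"tz": -0.1,"spin": 0},{"claw": 1,"tx": 0,"ty": 0,"tz": -0.1,"spin": 0},{"claw": 1,"tx": 0,"ty": 0,"tz": -0.06,"spin": 0},{"claw": 1,"tx": 0,"ty": 0,"tz": -0.06,"spin": 0},{"claw": 1,"tx": 0,"ty": 0,"tz": 0,"spin": 0},{"claw": 1,"tx": 0,"ty": 0,"tz": 0,"spin": 0},{"claw": 1,"tx": 0,"ty": 0,"tz": 0,"spin": 0}]'

```text
time: 34.28
tool_pos: [0.6033, -0.0505, 0.0387]
ee_rot: [0.129, -3.13, 0.026]
force: [0.3, -0.2, -0.9]
finger_gap: 0.114
```

```bash
python3 look5.py 27
```

```text
34.2833 [ 0.6033 -0.0505  0.0387] [ 0.2781 -0.1888 -0.8577] 0.11367851852909491
```

View pics/27.png

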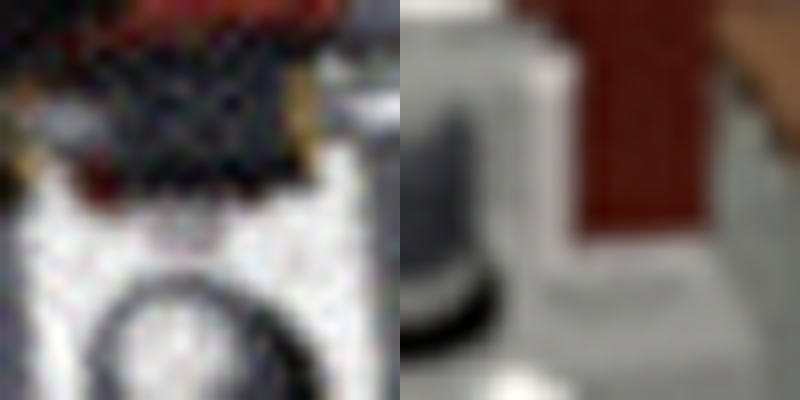

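Call:
apply_moves --plan '[{"claw": 1,"tx": 0,"ty": 0,"tz": -0.07,"spin": 0},{"claw": 1,"tx": 0,"ty": 0,"tz": -0.07,"spin": 0},{"claw": 1,"tx": 0,"ty": 0,"tz": -0.07,"spin": 0},{"claw": 1,"tx": 0,"ty": 0,"tz": -0.05,"spin": 0},{"claw": 1,"tx": 0,"ty": 0,"tz": -0.05,"spin": 0},{"claw": 1,"tx": 0,"ty": 0,"tz": 0,"spin": 0},{"claw": 1,"tx": 0,"ty": 0,"tz": 0,"spin": 0},{"claw": 1,"tx": 0,"ty": 0,"tz": 0,"spin": 0},{"claw": 1,"tx": 0,"ty": 0,"tz": 0,"spin": 0},{"claw": 1,"tx": 0,"ty": 0,"tz": 0,"spin": 0}]'

```text
time: 35.22
tool_pos: [0.6036, -0.0504, 0.0368]
ee_rot: [0.127, -3.131, 0.021]
force: [0.1, 0.2, 1.9]
finger_gap: 0.108
```

Call:
apply_moves --plan '[{"claw": 0.5,"tx": 0,"ty": 0,"tz": 0,"spin": 0},{"claw": 0.5,"tx": 0,"ty": 0,"tz": 0,"spin": 0},{"claw": 0.5,"tx": 0,"ty": 0,"tz": 0,"spin": 0},{"claw": 0.5,"tx": 0,"ty": 0,"tz": 0,"spin": 0},{"claw": 0.5,"tx": 0,"ty": 0,"tz": 0,"spin": 0},{"claw": 0.5,"tx": 0,"ty": 0,"tz": 0,"spin": 0},{"claw": 0.5,"tx": 0,"ty": 0,"tz": 0,"spin": 0},{"claw": 0.5,"tx": 0,"ty": 0,"tz": 0.1,"spin": 0},{"claw": 0.5,"tx": 0,"ty": 0,"tz": 0.3,"spin": 0},{"claw": 0.5,"tx": 0,"ty": 0,"tz": 0.5,"spin": 0}]'

```text
time: 36.05
tool_pos: [0.6026, -0.0511, 0.054]
ee_rot: [0.127, -3.128, 0.023]
force: [-0.8, -0.4, 0.4]
finger_gap: 0.499
```

Call:
apply_moves --plan '[{"claw": 0.5,"tx": 0,"ty": 0,"tz": 0.5,"spin": 0},{"claw": 0.5,"tx": 0,"ty": 0,"tz": 0.8,"spin": 0},{"claw": 0.5,"tx": 0,"ty": 0,"tz": 1,"spin": 0},{"claw": 0.5,"tx": 0,"ty": 0,"tz": 1,"spin": 0},{"claw": 0.5,"tx": 0,"ty": 0,"tz": 1,"spin": 0},{"claw": 0.5,"tx": 0,"ty": 0,"tz": 1,"spin": 0},{"claw": 0.5,"tx": 0,"ty": 0,"tz": 1,"spin": 0},{"claw": 0.5,"tx": 0,"ty": 0,"tz": 1,"spin": 0},{"claw": 0.5,"tx": 0,"ty": 0,"tz": 0.5,"spin": 0},{"claw": 0.5,"tx": 0,"ty": 0,"tz": 0,"spin": 0}]'

```text
time: 36.88
tool_pos: [0.6034, -0.0529, 0.2297]
ee_rot: [0.123, -3.138, 0.022]
force: [0.2, -0.2, 0.1]
finger_gap: 0.5
```

```bash
python3 - <<'E'
from h import *
s=sense();print(s['time'],s['tool_pos'],s['force'],s['finger_gap'])
b=eyes.read_camera('side');a=eyes.read_camera('top')
cv2.imwrite("pics/28.png",np.hstack([cv2.resize(x,(400,400),interpolation=cv2.INTER_CUBIC) for x in(a[130:230,140:240],b[125:205,220:300])]))
cv2.imwrite("pics/28f.png",cv2.resize(np.hstack([a,b]),(800,300)))
E
```

```text
36.8833 [ 0.6034 -0.0529  0.2297] [ 0.247  -0.2215  0.0982] 0.4999822172942119
```

View pics/28.png

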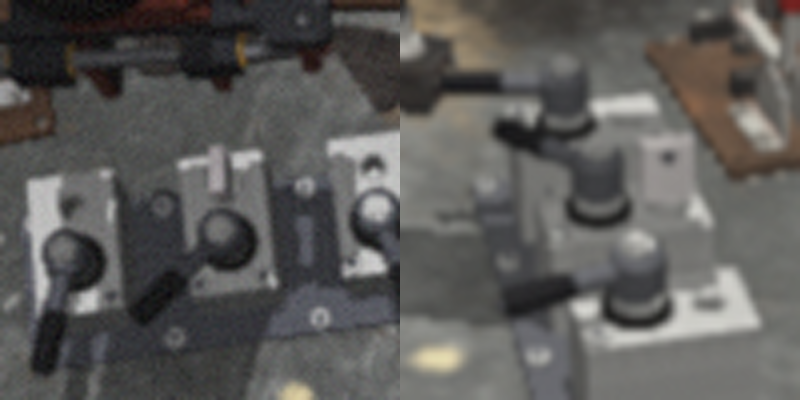

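View pics/28f.png

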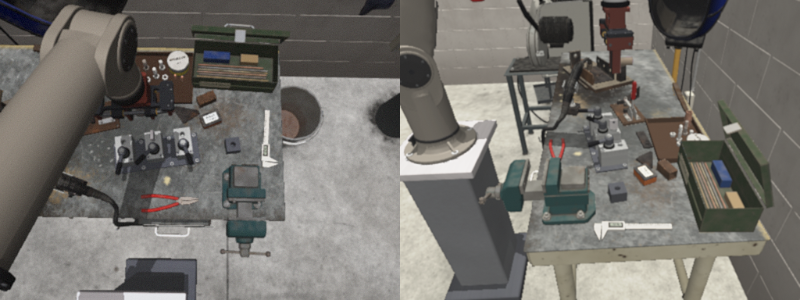

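```bash
python3 - <<'E'
from workcell import order
print(order.finish_job())
E
```

```text
the job is handed in; nothing more can be done
None
```

The middle lever was the loose one. It is now turned on to its seat, and the marker stands in its socket. I handed the job in at about 37 s.

- **Finding it:** I pushed the left lever clockwise to 8.3 N and it barely gave, so it was sound. The middle lever moved more than 20 mm at about 3 N. I did not need to touch the right one.
- **Seating it:** I turned the middle lever about 1.05 rad in all until it stopped. I then leaned on it at roughly 9–12 N at the grip for about 0.8 s. No reading passed 12 N sideways at the grip; forces were only read at the end of each move call.
- **Marker:** The pin went into the socket with no side force and stopped at the expected height, with the foot about 26 mm below the mouth.
- **Last pictures:** The marker looks upright in the middle socket, the lever is still turned, and the gripper is clear with no contact force. The stand is empty and the bystanders appear unmoved by eye; I did not measure them.

**Disagreement:** In the pictures the fingertips sat about 43 mm higher than the reported tool point. A first sweep at the stated height touched nothing, so I set all heights from the images. I could not read the white collar dash directly, so the firm torque on the seat is inferred from the force readings.

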